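# Pack the reagent tray

### The job

Pack the wooden tray: stand the square bottle that is lying on the table upright, cap up, in the left cell as seen from the tray's low front, put the jar in the wide middle cell, and put the spouted bottle in the right cell with its spout pointing squarely out over the low front. The cells' floors are set to different heights that you are not told, so lower each thing gently until you feel it touch and only then let go; do not drop or knock anything over, and leave the sample cups and the small vial where they are.

Things in the scene. Friction and masses are not known exactly. Their poses are not given: they have to be found in the camera images.
- tray: Wooden tray fixed to the table, open on top, 94 (x) by 216 (y) mm; origin under its centre on the table. Its x axis points from the low front wall (32 mm high), which faces the robot to about 30 degrees, to the high back wall (48 mm). Sides and two dividers are 40 mm high; walls 5 mm thick, dividers centred at y = +-40.5 mm. Three cells side by side along y, each 84 mm deep in x.
- cell_left (a point): Centre of the left cell (+y, left as seen from the low front), 60 mm wide in y, for the square bottle. The point is level with the dividers' top, 40 mm above the table; axes as the tray's. Each cell has its own adjustable floor, 8 to 30 mm above the table, different in each cell and each run; its height is not reported and must be felt. Floors stay put and give about 1 mm per 8 N.
- cell_mid (a point): Centre of the middle cell, 76 mm wide in y, for the jar; 40 mm above the table, axes as the tray's. Its floor is 8 to 30 mm above the table, to be felt.
- cell_right (a point): Centre of the right cell (-y), 60 mm wide in y, for the spouted bottle; 40 mm above the table, axes as the tray's. Its floor is 8 to 30 mm above the table, to be felt.
- bottle_mid (a point): Square amber bottle, paper label band, white screw cap, 110 mm long, 0.13 to 0.25 kg; starts lying on a flat side. The point is half-way along it on its axis, 22 mm above the table as it lies. x axis from base to cap (up when it stands). Body 44 by 44 mm from x = -55 (base) to +31 mm, flat sides square to y and z; cap 34 mm diameter, x = +37 to +55 mm. Mass centre at x = -6 mm.
- squeeze_mid (a point): White round squeeze bottle, grey cap, bent grey spout; standing, 0.07 to 0.14 kg. The point is on its axis 48 mm above its base; z up; the spout points along -x. Body 40 mm diameter, straight up to 72 mm above the base; cap 30 mm diameter up to 92 mm; the 6 mm thick spout runs out from the cap's top, 87 to 99 mm above the base. Height 99 mm.
- spout_tip (a point): Open end of the squeeze bottle's spout: 50 mm out from the bottle's axis, 90 mm above its base.
- jar_mid (a point): Round clear sample jar with a white lid, standing, 0.10 to 0.21 kg; body 58 mm diameter, lid 60 mm diameter from 64 to 80 mm above the base, height 80 mm. The point is on its axis 40 mm above its base; z up.
- bottle: The square bottle again: origin 22 mm beside its axis, under the middle of its length as it first lies; axes as bottle_mid.
- squeeze: The squeeze bottle again: origin at the centre of its underside.
- jar: The jar again: origin at the centre of its underside.
- cup_a_mid (a point): Bystander: small clear sample cup with orange contents, heaped, 60 mm across the rim, 46 mm high; the point is 22 mm up its axis. Stands beyond the tray.
- cup_b_mid (a point): Bystander: the same kind of cup with green contents. Stands beyond the tray, more to the left.
- vial_mid (a point): Bystander: small amber vial with a white cap, 22 mm diameter, 48 mm high; the point is 24 mm up its axis. Stands between the robot and the tray.
Mind the look-alikes: they are no part of the job. What is shaped like the squeeze but black or purple is not meant.

How it is judged:
At the end, for the whole second after the job is handed in: Each thing stands in its own cell on the cell's floor, released and at rest, upright within 8 degrees: square bottle cap up in the left cell, jar in the middle cell, spouted bottle in the right cell with its spout within about 23 degrees of straight out over the low front (y of bottle_mid in the frame of tray between 0.058 and 0.088 m and x of bottle_mid in the frame of tray between -0.03 and 0.03 m and height (world z) of bottle_mid below 0.093 m and linear speed of each of bottle, jar, squeeze below 0.03 m/s and angular speed of each of bottle, jar, squeeze below 0.3 rad/s and angle between bottle_mid's own x axis and vertical below 0.14 rad and y of jar_mid in the frame of tray between -0.018 and 0.018 m and x of jar_mid in the frame of tray between -0.03 and 0.03 m and height (world z) of jar_mid below 0.078 m and angle between each of jar_mid, squeeze_mid's own z axis and vertical below 0.14 rad and y of squeeze_mid in the frame of tray between -0.089 and -0.057 m and x of squeeze_mid in the frame of tray between -0.03 and 0.03 m and height (world z) of squeeze_mid below 0.086 m and angle between the x axis of squeeze_mid and the x axis of tray, either way round below 0.4 rad and x of spout_tip in the frame of tray below -0.02 m); the robot touches nothing.
It fails at once if a thing to be packed dropped, thrown or knocked (faster than 0.35 m/s while the fingers do not touch it; a drop of 7 mm does that) ((linear speed of bottle above 0.35 m/s and contact force between the fingers and bottle below 0.1 N) or (linear speed of jar above 0.35 m/s and contact force between the fingers and jar below 0.1 N) or (linear speed of squeeze above 0.35 m/s and contact force between the fingers and squeeze below 0.1 N)).
It fails at once if a thing pressed on the tray with more than 40 N (contact force between any of bottle, jar, squeeze and tray above 40 N).
It fails at once if a sample cup or the vial moved by more than 30 mm or knocked over (distance of any of cup_a_mid, cup_b_mid, vial_mid from where it was at the start of the episode above 0.03 m or angle between any of cup_a_mid, cup_b_mid, vial_mid's own z axis and vertical above 0.5 rad).
It also fails if it takes over 72 s, if anything falls off the work surface, if the arm or the gripper's body presses on something with over 40 N, if the wrist force passes 120 N, or if a joint passes its speed limit or range.

### The arm

A 6-joint arm with a two-finger parallel gripper is mounted at the origin on the work surface. World frame = base frame: x ahead of the robot, y to its left, z up, the work surface at z = 0. Lengths are in m, angles in rad, forces in N, time in s.
With the tool pointing down it reaches from about 0.425 to 0.95 m from the base axis. Payload 3.5 kg.
Tool frame: the origin (TCP) lies at the very end of the fingers, on their centre line; the grasp point (between the pads) lies 19 mm behind it; y points along the fingers, z is the direction in which the jaws open and shut, and the axes are right-handed (so a half turn about y gives the same grasp; the last joint's range is limited). The gripper opens to 85 mm and grips with 20 to 120 N. Pads are 22 mm wide; open, the fingers measure 114 mm over their backs; the gripper's body (76 mm by 85 mm) begins 54 mm behind the grasp point. The pads swing forward as they close: fully open they stand 13 mm farther back than shut.
Start: joints at [-1.391, 0.286, 1.577, -0, 1.279, -0.15], TCP at [0.219, -0.639, 0.231] pointing down, gripper open.
Joint ranges: [-2.77, 2.77], [-0.9, 2.22], [0.21, 2.48], [-1.53, 4.67], [0.24, 2.81], [-2.84, 2.84]. Speed limits (rad/s): [2.79, 2.79, 3.14, 3.14, 3.14, 3.14].

### API

Orientations are given as a rotation vector (axis times angle).
In Python, from station import manip gives the robot as it stands.
- The arm moves only by the shell command python3 -m jog 'ROWS'. ROWS is a JSON object of lists of equal length, an entry for each row: "hand": the opening, from -1 (shut) to 1 (fully open), so that 0 is half open; "xyz": the shift along the world's x, y, z in units of 30 mm (1.0 is 30 mm), a list of three; "turn": the turn, a rotation vector about the world's x, y, z in units of 5 degrees (1.0 is 5 degrees), a list of three. A call has 1 to 12 rows; each row shifts and turns the commanded pose from where the row before left it; what a row does not reach is not made up. A row lasts 1/10 s, in which the tool goes at most 50 mm and 8.59 degrees, less where a joint would pass 70% of its speed; a pose out of reach is approached as far as the arm can. A call is refused whole if a number of a shift passes 1 or a number of a turn 1, either way. A call with a gripper value outside its range is refused whole. The fingers move at their own pace and stop on an object; the grip force is fixed at half the most. Time passes only in rows, so rows that do not move let the fingers close. It gives the time, the measured TCP pose, the force and the opening at its end, in the units of the state.
- manip.observe(): the state, without advancing time (a new reading comes with each control period).
- manip.get_image(name): name is "scene" or "top" or "wrist"; returns a dict with "pixels" (420x560x3 uint8, red, green, blue), "K" (3x3 intrinsics, pixels), "R" (3x3) and "t" (3): a world point X has camera coordinates R X + t. Camera axes: x right, y down, z forward; pixel columns grow to the right and rows downward; lengths in m; the calibration is good to about 2 mm. A picture is of the moment at which its call begins. There is no depth.
- manip.hand_in(): hands the job in, once; it reports no verdict.
The state is a dict: "t": time; "joint_positions": joint angles; "qvel": joint speeds; "joint_efforts": joint torques, N m; "tool_pos": TCP position; "orientation": TCP orientation; "ft_force": force on the tool from outside, world axes, zero at the start; "wrist_torque": the same for the moment, N m; "grip_width": finger opening in m.
Only numpy, scipy, OpenCV 4.12 (cv2) and the standard library are available. Lean on these libraries where they do the work, as an engineer would, in place of code of your own. Each camera call takes 0.05 s, during which the arm holds its last target.

## Working session

There is one attempt and no reset: what is moved stays moved. The work goes in short steps, Python scripts to look and compute and a shell command to move; the robot and the scene stay as the last step left them, time stands still between calls to the robot, and variables do not carry over. Pictures are saved under pics/ and viewed, and the job is handed in when it is done.

```bash
mkdir -p pics; ls
python3 - <<'E'
from station import manip
import cv2
s=manip.observe()
for k,v in s.items(): print(k,v)
for n in ("scene","top","wrist"):
    im=manip.get_image(n); cv2.imwrite(f"pics/{n}0.png",im["pixels"][:,:,::-1]); print(n,im["K"],im["R"],im["t"])
E
```

```text
pics
t 0.0
joint_positions [-1.39100030e+00  2.87182655e-01  1.57816325e+00  9.69077130e-06
  1.27857244e+00 -1.49963388e-01]
qvel [-0.001354    0.00015273 -0.00121531  0.00091652 -0.00037621  0.00087107]
joint_efforts [ 3.93570217e-04 -4.05982018e+01 -2.92624176e+01 -1.49532539e-04
  5.67849493e-03  3.62384725e-06]
tool_pos [ 0.21851252 -0.63797199  0.22994328]
orientation [-0.33993485  2.0452652  -2.04044907]
ft_force [ 0.28532345  0.60247229 -0.53935419]
wrist_torque [ 0.03334697 -0.05374884  0.02383044]
grip_width 0.08546770178132583
scene [[504.01437551   0.         277.96231645]
 [  0.         504.01437551 217.68420351]
 [  0.           0.           1.        ]] [[ 0.28433554  0.95870119  0.00673242]
 [ 0.72832713 -0.21143307 -0.65179418]
 [-0.6234524   0.19023165 -0.75836602]] [-0.18645001 -0.35742151  1.46337123]
top [[468.12237078   0.         284.46444822]
 [  0.         468.12237078 202.021462  ]
 [  0.           0.           1.        ]] [[ 0.0200332  -0.99949488 -0.02467097]
 [-0.99787272 -0.01845736 -0.06252487]
 [ 0.06203792  0.02587107 -0.99773843]] [0.04356093 0.58522395 1.07498523]
wrist [[307.30396273   0.         283.38912079]
 [  0.         307.30396273 209.40445921]
 [  0.           0.           1.        ]] [[ 0.32384728 -0.94610853 -0.00126086]
 [-0.90651671 -0.31067618  0.28584572]
 [-0.27083279 -0.09142737 -0.95827482]] [-0.67361924 -0.03763876  0.3793936 ]
```

View pics/scene0.png

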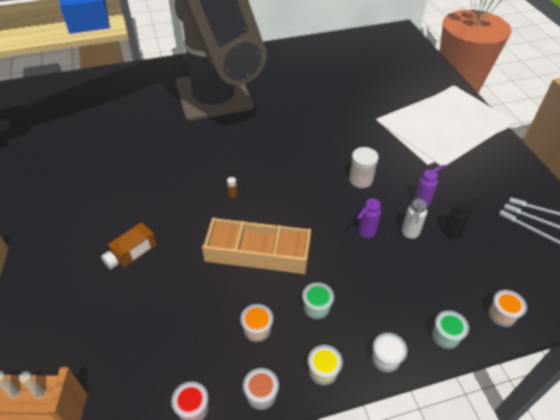

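View pics/top0.png

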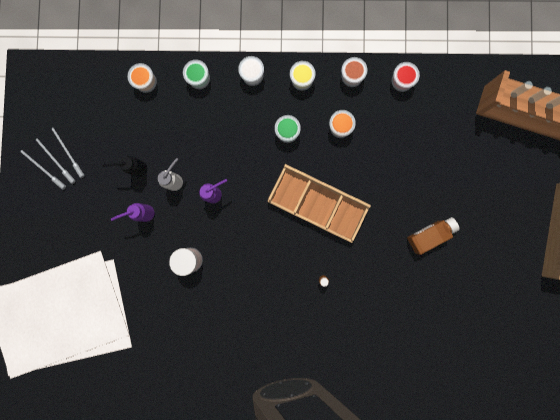

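View pics/wrist0.png

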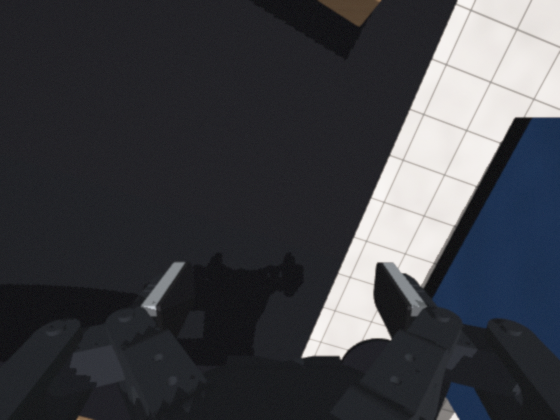

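```bash
cat > h.py <<'E'
from station import manip
import numpy as np, cv2
def w2p(im,X):
    c=im["R"]@np.array(X)+im["t"]; p=im["K"]@c; return p[:2]/p[2]
def p2w(im,u,v,z):
    d=im["R"].T@np.linalg.inv(im["K"])@np.array([u,v,1.]); o=-im["R"].T@im["t"]
    return o+d*(z-o[2])/d[2]
def tri(im1,p1,im2,p2):
    P=[i["K"]@np.c_[i["R"],i["t"]] for i in (im1,im2)]
    X=cv2.triangulatePoints(P[0],P[1],np.array(p1,float).reshape(2,1),np.array(p2,float).reshape(2,1)); return (X[:3]/X[3]).ravel()
def crop(im,x0,y0,x1,y1,s,name):
    c=im["pixels"][y0:y1,x0:x1,::-1]; c=cv2.resize(c,None,fx=s,fy=s,interpolation=cv2.INTER_CUBIC); cv2.imwrite("pics/"+name,c)
E
python3 - <<'E'
from h import *
t=manip.get_image("top"); s=manip.get_image("scene")
crop(t,260,155,380,245,6,"a_tray.png"); crop(t,100,140,240,290,4,"a_left.png"); crop(t,395,205,475,265,8,"a_bot.png")
crop(s,340,140,480,245,5,"a_sleft.png");crop(s,90,165,320,280,3,"a_str.png")
E
```

```text
(no output)
```

View pics/a_tray.png

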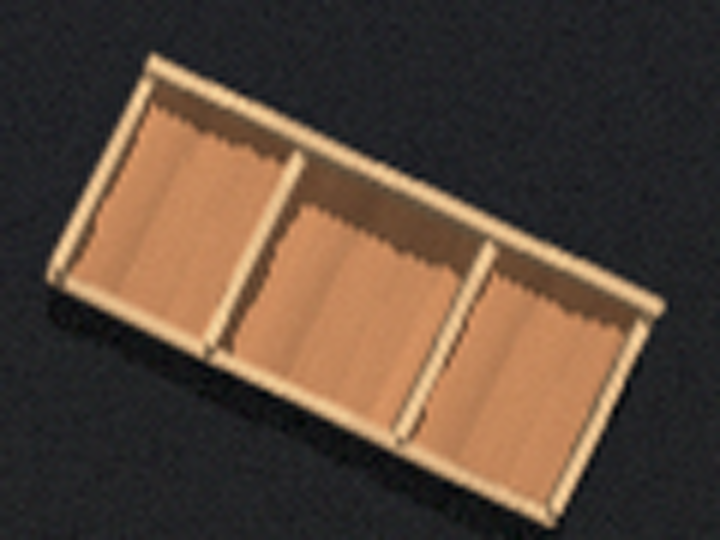

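View pics/a_left.png

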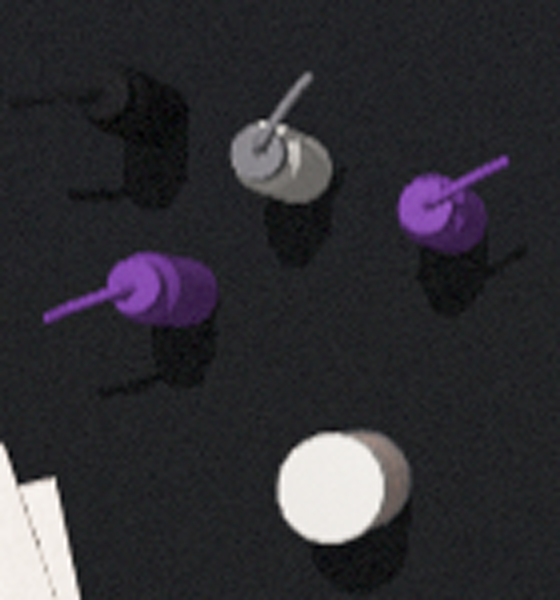

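View pics/a_bot.png

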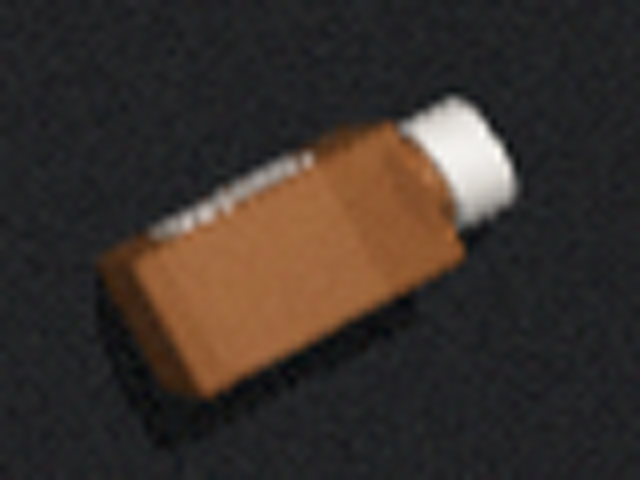

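View pics/a_sleft.png

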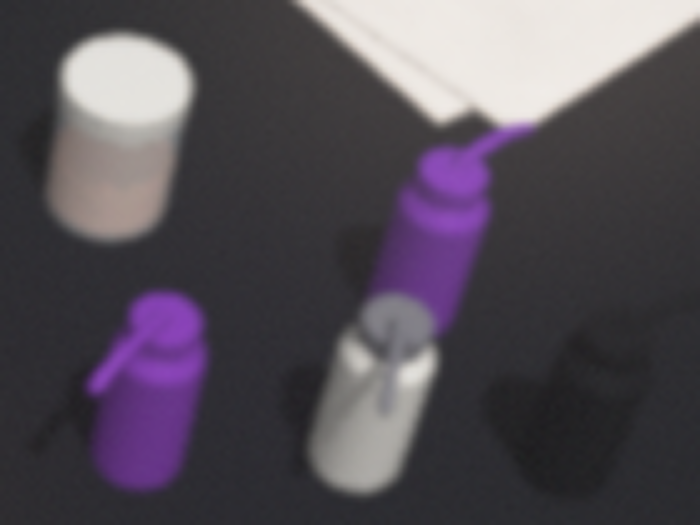

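View pics/a_str.png

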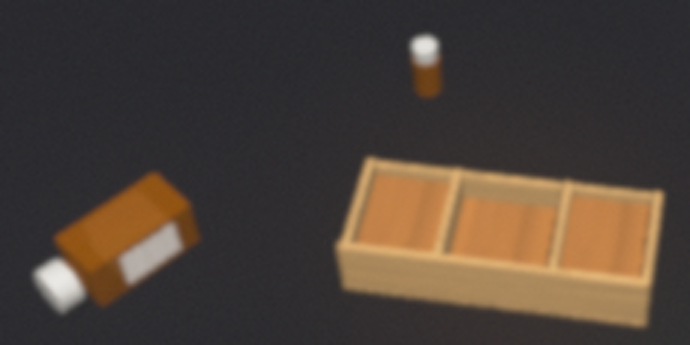

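Run:
```python
from h import *
from scipy.optimize import least_squares
t=manip.get_image("top"); s=manip.get_image("scene")
T=lambda u,v:(260+u/6,155+v/6)
S=lambda u,v:(90+u/3,165+v/3)
obs=[(t,(.047,.108,.048),T(152,53)),(t,(.047,-.108,.048),T(666,304)),(t,(-.047,.108,.036),T(47,280)),(t,(-.047,-.108,.036),T(555,525)),
(s,(.047,.108,.048),S(663,192)) ]
obs=obs[:4]
def f(p):
    x,y,a=p;r=[]
    for im,c,px in obs:
        X=(x+np.cos(a)*c[0]-np.sin(a)*c[1],y+np.sin(a)*c[0]+np.cos(a)*c[1],c[2]); r+=list(w2p(im,X)-px)
    return r
r=least_squares(f,[.5,0,-.4]);print("tray",r.x,np.degrees(r.x[2]),np.round(r.fun,2))
x,y,a=r.x
for c in [(.047,.108,.048),(.047,-.108,.048),(-.047,.108,.04),(-.047,-.108,.04)]:
    X=(x+np.cos(a)*c[0]-np.sin(a)*c[1],y+np.sin(a)*c[0]+np.cos(a)*c[1],c[2]); p=w2p(s,X); print(((p-[90,165])*3).round())
for n,yy in(("L",.073),("M",0),("R",-.073)): print(n,x-np.sin(a)*yy,y+np.cos(a)*yy)
def both(n,pt,ps,z): print(n,"top",p2w(t,*pt,z).round(4),"scene",p2w(s,*ps,z).round(4),"tri",tri(t,pt,s,ps).round(4))
both("sqcap",(100+259/4,140+152/4),(340+398/5,140+320/5),.092)
both("tip",(100+308/4,140+76/4),(340+387/5,140+413/5),.09)
both("jarlid",(182.75,261.75),(365.2,155.6),.08)
B=lambda u,v:p2w(t,395+u/8,205+v/8,.044)[:2]
c=[B(137,258),B(212,397),B(463,260),B(390,127)]
print(np.round(c,4)); 
d=(c[2]+c[3]-c[0]-c[1])/2; print("bot len",np.linalg.norm(d),np.degrees(np.arctan2(d[1],d[0])),"w",np.linalg.norm(c[0]-c[1]),np.linalg.norm(c[2]-c[3]),"bodycentre",sum(c)/4)
print("vial",p2w(t,324,282,.048))
print("cups",p2w(t,287,128,.046),p2w(t,342,123,.046))
print("vial px",w2p(t,(0,0,0)))
```

```text
tray [ 0.58118611 -0.02448803 -0.43429657] -24.88336030960122 [ 0.05  0.3   0.14 -0.24 -0.24 -0.3   0.05  0.24]
[646. 288.]
[334. 249.]
[660. 189.]
[366. 154.]
L 0.611902490649769 0.041735109573018445
M 0.5811861073283611 -0.024488026834526735
R 0.5504697240069532 -0.09071116324207192
sqcap top [0.6278 0.3175 0.092 ] scene [0.6263 0.32   0.092 ] tri [0.6279 0.3177 0.0943]
tip top [0.6707 0.2924 0.09  ] scene [0.6702 0.2932 0.09  ] tri [0.6707 0.2925 0.0907]
jarlid top [0.4447 0.2744 0.08  ] scene [0.4429 0.2754 0.08  ] tri [0.4449 0.2741 0.0821]
[[ 0.5084 -0.2356]
 [ 0.4698 -0.2567]
 [ 0.5097 -0.3268]
 [ 0.5467 -0.3064]]
bot len 0.08058016152388997 -60.974126021249305 w 0.04396205114582346 0.04224974216066811 bodycentre [ 0.50865377 -0.2813533 ]
vial [ 0.40419658 -0.03832313  0.048     ]
cups [0.75332119 0.05170926 0.046     ] [ 0.76677189 -0.07434311  0.046     ]
vial px [303.43386911 456.86814659]
```

Run:
```python
from h import *
from scipy.spatial.transform import Rotation as Ro
s=manip.observe(); print(Ro.from_rotvec(s["orientation"]).as_matrix().round(3), s["t"])
t=manip.get_image("top")
print("squeeze cap top",p2w(t,165,178,.092)[:2])
for n,p in (("purpleA",(100+428/4,140+200/4)),("purpleB",(100+140/4,140+284/4)),("black",(100+118/4,140+100/4))): print(n,p2w(t,*p,.092)[:2].round(3))
# bottle cap end check
print("cap end top", p2w(t,395+490/8,205+150/8,.022)[:2])
a=np.radians(-61);m=np.array([.5158,-.2943])
d=np.array([np.cos(a),np.sin(a)])
for k in(-.055,.031,.037,.055):
  q=m+k*d; print(k,((w2p(t,(*q,.022))-[395,205])*8).round())
```

```text
[[-0.946 -0.     0.324]
 [-0.324  0.001 -0.946]
 [-0.    -1.    -0.001]] 0.35
squeeze cap top [0.62782829 0.31697138]
purpleA [0.603 0.223]
purpleB [0.554 0.381]
black [0.655 0.397]
cap end top [ 0.54128267 -0.34181777]
-0.055 [155. 325.]
0.031 [419. 185.]
0.037 [437. 175.]
0.055 [492. 146.]
```

```bash
cat >> h.py <<'E'
from scipy.spatial.transform import Rotation as Ro
def frame(Y,Z):
    Y=np.array(Y,float);Z=np.array(Z,float);Y/=np.linalg.norm(Y);Z-=Y*(Y@Z);Z/=np.linalg.norm(Z)
    return np.c_[np.cross(Y,Z),Y,Z]
def az(d): d=np.radians(d); return np.array([np.cos(d),np.sin(d),0])
def plan(R,p,n=None,s=None):
    s=s or manip.observe()
    R0=Ro.from_rotvec(s["orientation"])
    d=(np.array(p)-s["tool_pos"])/.03; r=np.degrees((Ro.from_matrix(R)*R0.inv()).as_rotvec())/5
    m=max(abs(d).max(),abs(r).max(),np.linalg.norm(r)/1.7)
    print("total xyz",d.round(2),"turn",r.round(2),"min rows",m.round(2))
    if n: print("per row",(d/n).round(3),(r/n).round(3))
E
python3 - <<'E'
from h import *
b=az(-61);m=np.array([.5158,-.2943,.026]);th=np.radians(50)
Y=-np.array([0,0,1])*np.cos(th)-b*np.sin(th);R=frame(Y,az(29))
G=m+.010*b;T=G+.019*Y;print("grasp TCP",T,"Y",Y)
plan(R,T-.09*Y,24)
E
```

```text
grasp TCP [ 0.51359177 -0.29031624  0.01378704] Y [-0.37138572  0.66999757 -0.64278761]
total xyz [10.95  9.6  -5.32] turn [10.55 -4.07 18.59] min rows 18.59
per row [ 0.456  0.4   -0.222] [ 0.44  -0.169  0.775]
```

```bash
python3 -m jog '{"hand":[1,1,1,1,1,1,1,1,1,1,1,1],"xyz":[[0.46,0.4,0],[0.46,0.4,0],[0.46,0.4,0],[0.46,0.4,0],[0.46,0.4,0],[0.46,0.4,0],[0.46,0.4,0],[0.46,0.4,0],[0.46,0.4,0],[0.46,0.4,0],[0.46,0.4,0],[0.46,0.4,0]],"turn":[[0.44,-0.17,0.78],[0.44,-0.17,0.78],[0.44,-0.17,0.78],[0.44,-0.17,0.78],[0.44,-0.17,0.78],[0.44,-0.17,0.78],[0.44,-0.17,0.78],[0.44,-0.17,0.78],[0.44,-0.17,0.78],[0.44,-0.17,0.78],[0.44,-0.17,0.78],[0.44,-0.17,0.78]]}'; python3 -c "
from h import *;print(manip.observe()['joint_positions'])"
python3 -m jog '{"hand":[1,1,1,1,1,1,1,1,1,1,1,1],"xyz":[[0.46,0.4,0],[0.46,0.4,0],[0.46,0.4,0],[0.46,0.4,0],[0.46,0.4,0],[0.46,0.4,0],[0.46,0.4,0],[0.46,0.4,0],[0.46,0.4,0],[0.46,0.4,0],[0.46,0.4,0],[0.46,0.4,0]],"turn":[[0.44,-0.17,0.78],[0.44,-0.17,0.78],[0.44,-0.17,0.78],[0.44,-0.17,0.78],[0.44,-0.17,0.78],[0.44,-0.17,0.78],[0.44,-0.17,0.78],[0.44,-0.17,0.78],[0.44,-0.17,0.78],[0.44,-0.17,0.78],[0.44,-0.17,0.78],[0.44,-0.17,0.78]]}'
python3 - <<'E'
from h import *
b=az(-61);m=np.array([.5158,-.2943,.026]);th=np.radians(50)
Y=-np.array([0,0,1])*np.cos(th)-b*np.sin(th);R=frame(Y,az(29))
T=m+.01*b+.019*Y
print(manip.observe()["joint_positions"])
plan(R,T-.09*Y,6)
im=manip.get_image("wrist");cv2.imwrite("pics/w1.png",im["pixels"][:,:,::-1])
for k in(-.055,.055): print(w2p(im,[*(m+k*b)[:2],.022]))
E
```

```text
t: 1.6
tool_pos: [0.3847, -0.4942, 0.2314]
orientation: [-0.718, 1.765, -1.052]
ft_force: [-0.1, 0.0, 0.0]
grip_width: 0.0852
[-1.14099897  0.41254106  1.46732922  0.17455972  1.7110026  -0.75120233]
t: 2.8
tool_pos: [0.5504, -0.3503, 0.2311]
orientation: [-0.894, 1.285, -0.142]
ft_force: [0.1, -0.7, 0.5]
grip_width: 0.0854
[-0.79874842  0.68380333  1.19348723  0.23125764  2.1083381  -1.29028412]
total xyz [-0.11 -0.01 -5.32] turn [-0.04  0.07 -0.13] min rows 5.32
per row [-0.019 -0.002 -0.886] [-0.007  0.011 -0.022]
[281.26335424 243.0433838 ]
[279.71915295 332.50536959]
```

View pics/w1.png

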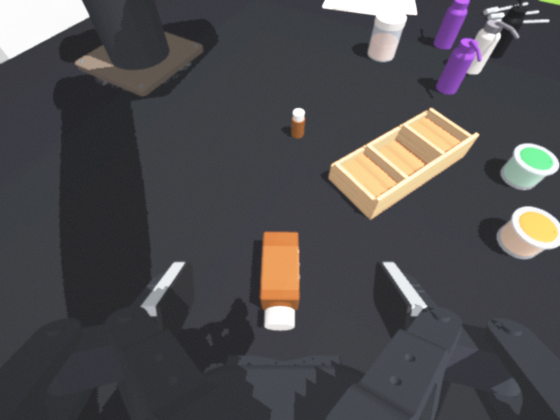

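The bottle is at (280, 235–325) in the wrist view, centred between the fingers and on the predicted axis. Descending.

```bash
python3 -m jog '{"hand":[1,1,1,1,1,1,1],"xyz":[[-0.02,0,-0.89],[-0.02,0,-0.89],[-0.02,0,-0.89],[-0.02,0,-0.89],[-0.02,0,-0.89],[-0.02,0,-0.87],[0,0,0]],"turn":[[-0.01,0.01,-0.02],[-0.01,0.01,-0.02],[-0.01,0.01,-0.02],[-0.01,0.01,-0.02],[0,0.01,-0.02],[0,0.01,-0.02],[0,0,0]]}'
python3 -m jog '{"hand":[1,1,1,1,1,1,1],"xyz":[[-0.18,0.33,-0.32],[-0.18,0.33,-0.32],[-0.18,0.33,-0.32],[-0.18,0.33,-0.32],[-0.18,0.33,-0.32],[-0.18,0.33,-0.32],[0,0,0]],"turn":[[0,0,0],[0,0,0],[0,0,0],[0,0,0],[0,0,0],[0,0,0],[0,0,0]]}'
python3 -m jog '{"hand":[-1,-1,-1,-1,-1,-1,-1,-1],"xyz":[[0,0,0],[0,0,0],[0,0,0],[0,0,0],[0,0,0],[0,0,0],[0,0,0],[0,0,0]],"turn":[[0,0,0],[0,0,0],[0,0,0],[0,0,0],[0,0,0],[0,0,0],[0,0,0],[0,0,0]]}'
python3 - <<'E'
from h import *
im=manip.get_image("wrist");cv2.imwrite("pics/w2.png",im["pixels"][:,:,::-1])
print(manip.observe()["joint_positions"])
E
```

```text
t: 3.55
tool_pos: [0.544, -0.3491, 0.067]
orientation: [-0.887, 1.303, -0.147]
ft_force: [-0.9, 0.7, -0.0]
grip_width: 0.0853
t: 4.25
tool_pos: [0.5126, -0.2894, 0.013]
orientation: [-0.89, 1.299, -0.15]
ft_force: [-0.1, 0.1, -0.7]
grip_width: 0.0854
t: 5.05
tool_pos: [0.5142, -0.2918, 0.0149]
orientation: [-0.892, 1.296, -0.154]
ft_force: [0.4, -2.6, 4.0]
grip_width: 0.043
[-0.78051362  0.80219677  1.44084727  0.22016799  1.74425148 -1.34478243]
```

View pics/w2.png

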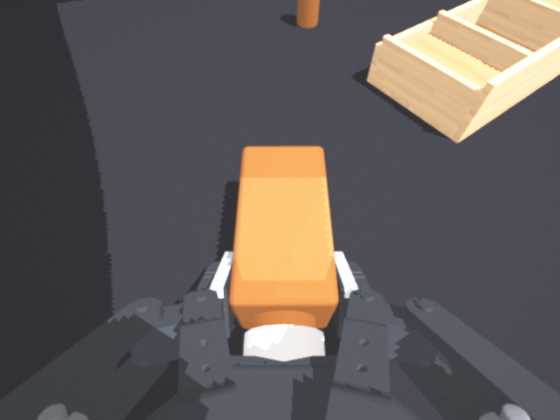

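```bash
python3 -m jog '{"hand":[-1,-1,-1,-1,-1,-1,-1,-1,-1,-1,-1,-1],"xyz":[[0,0,0.4],[0,0,0.6],[0,0,0.6],[0,0,0.6],[0,0,0.6],[0,0,0.6],[0,0,0.6],[0,0,0.6],[0,0,0.6],[0,0,0.4],[0,0,0.2],[0,0,0]],"turn":[[0,0,0],[0,0,0],[0,0,0],[-0.87,-0.48,0],[-0.87,-0.48,0],[-0.87,-0.48,0],[-0.87,-0.48,0],[-0.87,-0.48,0],[-0.87,-0.48,0],[-0.87,-0.48,0],[-0.87,-0.48,0],[0,0,0]]}'
python3 - <<'E'
from h import *
im=manip.get_image("scene");crop(im,20,80,350,330,2,"s3.png")
print(manip.observe()["joint_positions"])
R=frame(az(-24.9)*np.cos(np.radians(50))-np.array([0,0,1])*np.sin(np.radians(50)),az(65.1))
Y=R[:,1]
# bottle axis base->cap passes grasp point: TCP-.019Y ; cell left centre
L=np.array([.6119,.0417,0]); plan(R,L+.019*Y+[0,0,.20])
E
```

```text
t: 6.3
tool_pos: [0.5139, -0.2899, 0.1915]
orientation: [-1.313, 0.937, -0.696]
ft_force: [-0.8, -0.2, -2.0]
grip_width: 0.043
[-0.7123501   0.22307044  1.73780523  0.0624633   1.34745685 -1.23630343]
total xyz [ 3.64 10.89 -0.16] turn [-6.95 -7.45  6.76] min rows 10.89
```

View pics/s3.png

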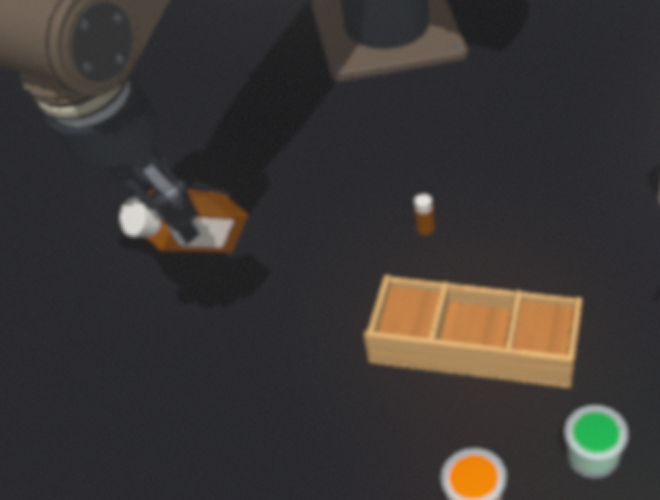

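```bash
python3 -m jog '{"hand":[-1,-1,-1,-1,-1,-1,-1,-1,-1,-1,-1,-1],"xyz":[[0.24,0.73,0],[0.24,0.73,0],[0.24,0.73,0],[0.24,0.73,0],[0.24,0.73,0],[0.24,0.73,0],[0.24,0.73,0],[0.24,0.73,0],[0.24,0.73,0],[0.24,0.73,0],[0.24,0.73,0],[0.24,0.73,0]],"turn":[[-0.46,-0.5,0.45],[-0.46,-0.5,0.45],[-0.46,-0.5,0.45],[-0.46,-0.5,0.45],[-0.46,-0.5,0.45],[-0.46,-0.5,0.45],[-0.46,-0.5,0.45],[-0.46,-0.5,0.45],[-0.46,-0.5,0.45],[-0.46,-0.5,0.45],[-0.46,-0.5,0.45],[-0.46,-0.5,0.45]]}'
python3 - <<'E'
from h import *
print(manip.observe()["joint_positions"])
R=frame(az(-24.9)*np.cos(np.radians(50))-np.array([0,0,1])*np.sin(np.radians(50)),az(65.1))
Y=R[:,1]
L=np.array([.6119,.0417,0]); plan(R,L+.019*Y+[0,0,.20],4)
E
```

```text
t: 7.55
tool_pos: [0.5997, -0.0278, 0.1868]
orientation: [-1.586, 0.027, -0.855]
ft_force: [1.1, -1.0, -1.9]
grip_width: 0.0434
[-0.14749366 -0.04667495  2.09272677 -0.28446416  0.61313437 -0.95531077]
total xyz [ 0.78  2.14 -0.05] turn [-1.43 -1.51  1.35] min rows 2.14
per row [ 0.194  0.536 -0.011] [-0.358 -0.377  0.339]
```

```bash
python3 -m jog '{"hand":[-1,-1,-1,-1,-1,-1],"xyz":[[0.2,0.54,0],[0.2,0.54,0],[0.2,0.54,0],[0.19,0.53,0],[0,0,0],[0,0,0]],"turn":[[-0.36,-0.38,0.34],[-0.36,-0.38,0.34],[-0.36,-0.38,0.34],[-0.36,-0.38,0.34],[0,0,0],[0,0,0]]}'
python3 - <<'E'
from h import *
s=manip.observe();print(s["joint_positions"],s["ft_force"])
R=frame(az(-24.9)*np.cos(np.radians(50))-np.array([0,0,1])*np.sin(np.radians(50)),az(65.1))
Y=R[:,1]
L=np.array([.6119,.0417,0]); plan(R,L+.019*Y+[0,0,.20])
t=manip.get_image("top"); sc=manip.get_image("scene"); 
crop(sc,190,130,330,280,4,"s4.png"); crop(t,230,110,380,250,4,"t4.png");crop(manip.get_image("wrist"),0,0,560,420,1,"w4.png")
E
```

```text
t: 8.15
tool_pos: [0.6233, 0.0358, 0.1867]
orientation: [-1.628, -0.215, -0.881]
ft_force: [-0.2, 0.3, -2.3]
grip_width: 0.0431
[ 0.00510366 -0.01362503  2.11101109 -0.63701022  0.47872478 -0.64343053] [-0.24355668  0.2630269  -2.30986649]
total xyz [-0.01  0.03 -0.04] turn [ 0.   -0.    0.01] min rows 0.04
```

View pics/s4.png

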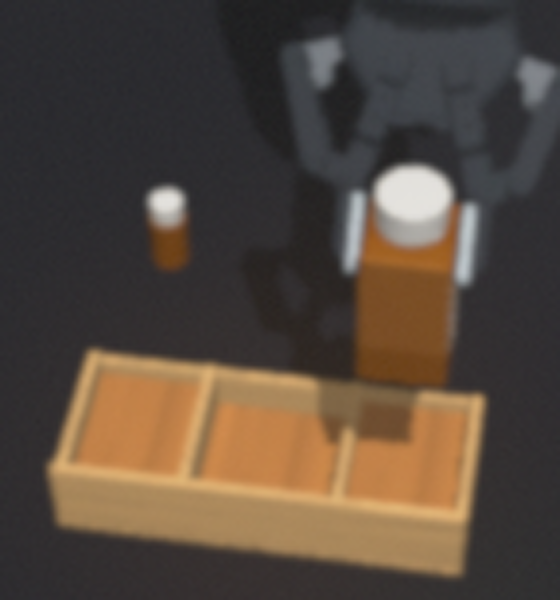

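View pics/t4.png

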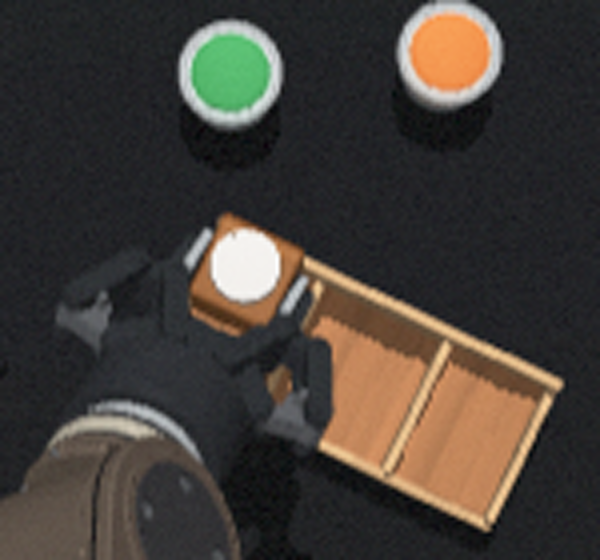

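View pics/w4.png

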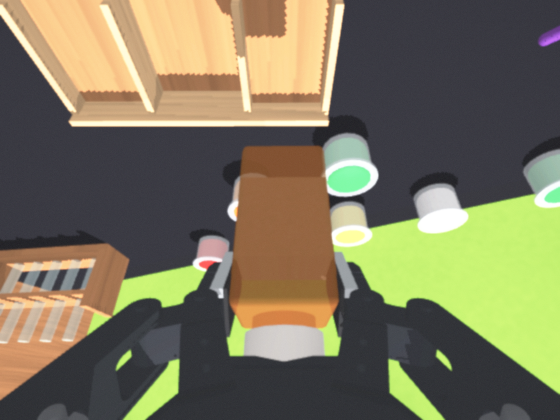

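Run:
```python
from h import *
t=manip.get_image("top"); s=manip.get_image("scene")
X=tri(t,(291.5,176.2),s,(293.2,177.5));print(X)
print(w2p(s,X), w2p(t,X))
# predict base corners scene for upright bottle w/ this cap
for zc in (X[2],):
  for dx,dy in((-.022,-.022),(-.022,.022),(.022,.022),(.022,-.022)):
    q=X+az(-24.9)*dx+az(65.1)*dy; 
    for h in(.11,.024): print((dx,dy,h),((w2p(s,q-[0,0,h])-[190,130])*4).round(),((w2p(t,q-[0,0,h])-[230,110])*4).round())
```

```text
[0.61904593 0.03726364 0.24152337]
[293.01393954 177.50409931] [291.30314982 176.13623234]
(-0.022, -0.022, 0.11) [367. 312.] [267. 345.]
(-0.022, -0.022, 0.024) [370. 189.] [267. 332.]
(-0.022, 0.022, 0.11) [455. 322.] [191. 309.]
(-0.022, 0.022, 0.024) [464. 199.] [184. 292.]
(0.022, 0.022, 0.11) [445. 390.] [228. 234.]
(0.022, 0.022, 0.024) [453. 268.] [225. 210.]
(0.022, -0.022, 0.11) [354. 379.] [303. 270.]
(0.022, -0.022, 0.024) [356. 257.] [307. 249.]
```

```bash
python3 -m jog '{"hand":[-1,-1,-1,-1,-1,-1,-1,-1,-1],"xyz":[[-0.13,0.06,0],[-0.12,0.06,0],[0,0,-0.5],[0,0,-0.6],[0,0,-0.6],[0,0,-0.6],[0,0,-0.5],[0,0,-0.3],[0,0,0]],"turn":[[0,0,0],[0,0,0],[0,0,0],[0,0,0],[0,0,0],[0,0,0],[0,0,0],[0,0,0],[0,0,0]]}'
python3 - <<'E'
from h import *
print(manip.observe()["joint_positions"])
t=manip.get_image("top"); s=manip.get_image("scene"); crop(s,190,130,330,280,4,"s5.png"); crop(t,230,110,380,250,4,"t5.png")
E
```

```text
t: 9.3
tool_pos: [0.615, 0.0397, 0.0931]
orientation: [-1.627, -0.217, -0.88]
ft_force: [-0.1, 0.2, -2.1]
grip_width: 0.0432
[ 0.01325675  0.1280855   2.16908677 -0.97795923  0.34189578 -0.26913443]
```

View pics/s5.png

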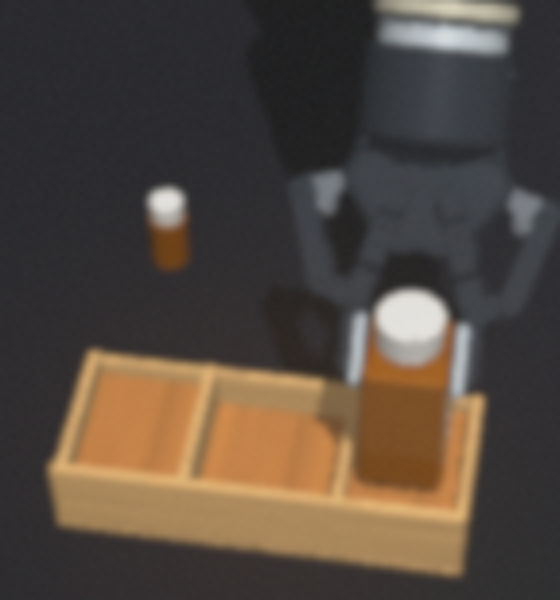

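View pics/t5.png

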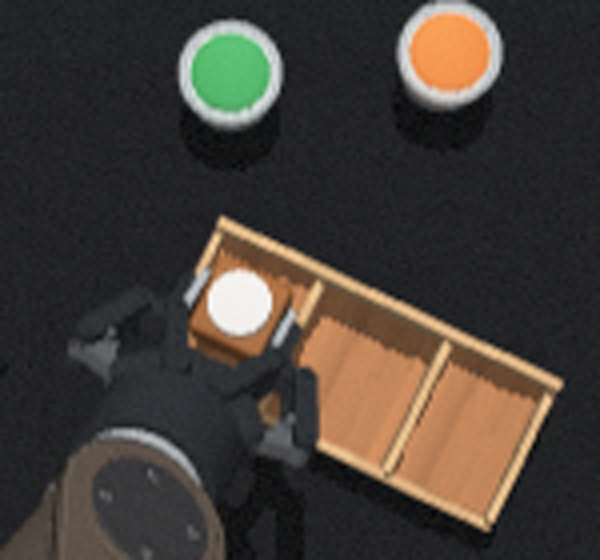

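```bash
for i in 1; do python3 -m jog '{"hand":[-1,-1,-1],"xyz":[[0,0,-0.05],[0,0,-0.05],[0,0,0]],"turn":[[0,0,0],[0,0,0],[0,0,0]]}' | egrep "pos|force"; done
python3 -m jog '{"hand":[-1,-1,-1],"xyz":[[0,0,-0.05],[0,0,-0.05],[0,0,0]],"turn":[[0,0,0],[0,0,0],[0,0,0]]}' | egrep "pos|force"
```

```text
tool_pos: [0.6166, 0.0397, 0.0925]
ft_force: [0.2, -0.8, -1.6]
tool_pos: [0.6162, 0.0397, 0.0888]
ft_force: [-0.4, -0.3, -3.3]
```

```bash
python3 -m jog '{"hand":[-1,-1,-1],"xyz":[[0,0,-0.05],[0,0,-0.05],[0,0,0]],"turn":[[0,0,0],[0,0,0],[0,0,0]]}' | egrep "pos|force"
python3 -c "
from h import *
print(manip.observe()['joint_positions'][3:])"
```

```text
tool_pos: [0.6162, 0.0397, 0.0857]
ft_force: [0.7, 0.1, -1.7]
[-1.02473866  0.33132212 -0.21959937]
```

```bash
python3 -m jog '{"hand":[-1,-1,-1],"xyz":[[0,0,-0.04],[0,0,-0.04],[0,0,0]],"turn":[[0,0,0],[0,0,0],[0,0,0]]}' | egrep "pos|force"
python3 -m jog '{"hand":[-1,-1,-1],"xyz":[[0,0,-0.04],[0,0,-0.04],[0,0,0]],"turn":[[0,0,0],[0,0,0],[0,0,0]]}' | egrep "pos|force"
```

```text
tool_pos: [0.6164, 0.0397, 0.0835]
ft_force: [-0.5, 0.1, -1.3]
tool_pos: [0.6173, 0.0396, 0.0827]
ft_force: [-2.2, 0.5, 4.3]
```

```bash
python3 -m jog '{"hand":[-1,-1,-1],"xyz":[[0,0,-0.03],[0,0,-0.02],[0,0,0]],"turn":[[0,0,0],[0,0,0],[0,0,0]]}' | egrep "pos|force"
python3 - <<'E'
from h import *
s=manip.observe();print(s["joint_positions"][3:],s["wrist_torque"])
t=manip.get_image("top"); s=manip.get_image("scene"); crop(s,190,130,330,280,4,"s6.png"); crop(t,230,110,380,250,4,"t6.png")
E
```

```text
tool_pos: [0.6177, 0.0396, 0.0821]
ft_force: [-4.7, 1.1, 9.9]
[-1.05962293  0.32569031 -0.18348761] [-0.09047965  0.34448868 -0.20664608]
```

View pics/s6.png

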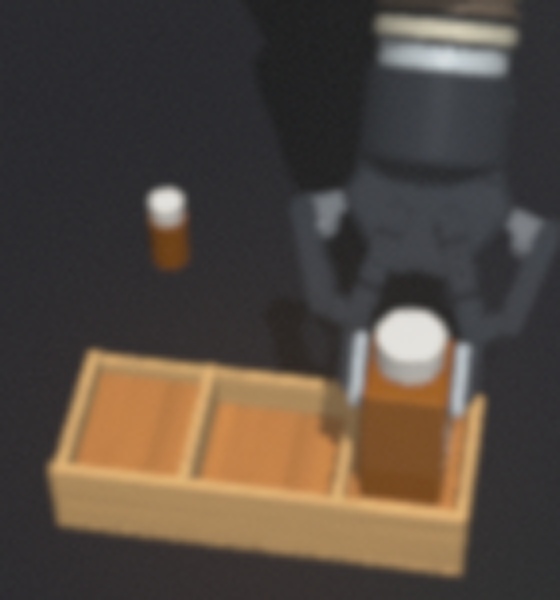

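```bash
python3 -m jog '{"hand":[-1,0.05,0.1,0.15,0.2,0.3,0.4,0.4],"xyz":[[0,0,0.02],[0,0,0],[0,0,0],[0,0,0],[0,0,0],[0,0,0],[0,0,0],[0,0,0]],"turn":[[0,0,0],[0,0,0],[0,0,0],[0,0,0],[0,0,0],[0,0,0],[0,0,0],[0,0,0]]}'
python3 - <<'E'
from h import *
t=manip.get_image("top"); s=manip.get_image("scene"); crop(s,190,130,330,280,4,"s7.png"); crop(t,230,110,380,250,4,"t7.png")
R=Ro.from_rotvec(manip.observe()["orientation"]).as_matrix();print(R[:,1])
E
```

```text
t: 12.1
tool_pos: [0.6164, 0.0397, 0.0803]
orientation: [-1.626, -0.219, -0.883]
ft_force: [1.0, -0.7, 0.6]
grip_width: 0.06
[ 0.58612776 -0.27022029 -0.76382933]
```

View pics/s7.png

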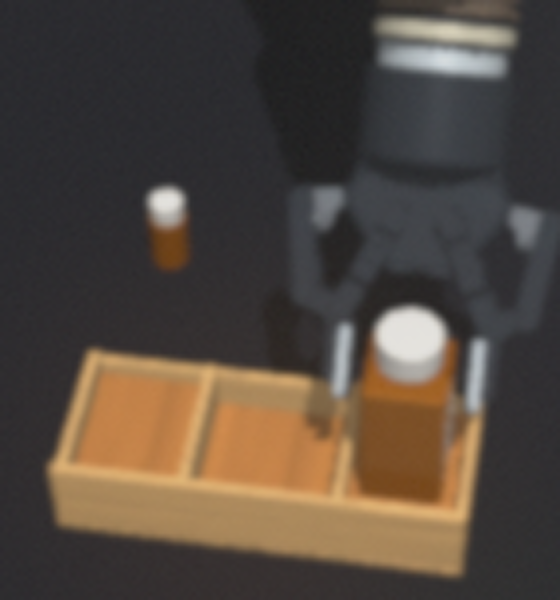

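View pics/t7.png

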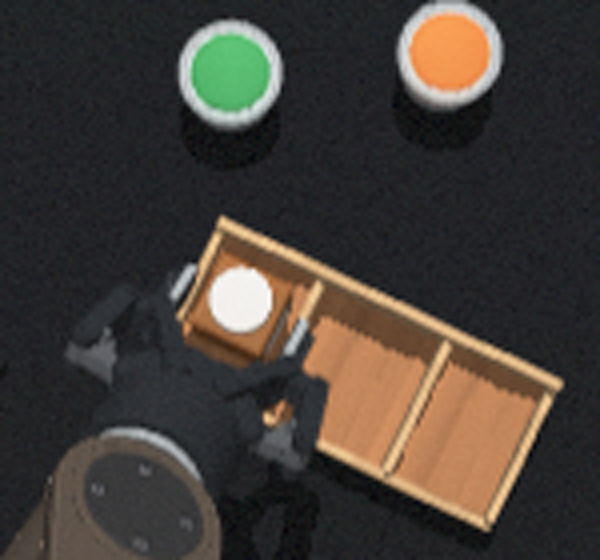

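```bash
python3 -m jog '{"hand":[0.4,0.4,0.4,0.4,0.4,0.4,0.4,0.4],"xyz":[[-0.33,0.15,0.43],[-0.33,0.15,0.43],[-0.33,0.15,0.43],[-0.33,0.15,0.43],[-0.33,0.15,0.43],[-0.33,0.15,0.43],[0,0,1],[0,0,1]],"turn":[[0,0,0],[0,0,0],[0,0,0],[0,0,0],[0,0,0],[0,0,0],[0,0,0],[0,0,0]]}'
python3 - <<'E'
from h import *
plan(frame([0,0,-1],az(59.5)),[.6275,.318,.23],12)
t=manip.get_image("top"); crop(t,230,110,380,250,4,"t8.png")
s=manip.observe();print(s["joint_positions"])
E
```

```text
t: 13.0
tool_pos: [0.556, 0.0669, 0.2178]
orientation: [-1.626, -0.218, -0.881]
ft_force: [0.3, 0.5, -0.4]
grip_width: 0.0595
total xyz [2.38 8.37 0.41] turn [ 3.72  7.11 -1.09] min rows 8.37
per row [0.198 0.697 0.034] [ 0.31   0.592 -0.091]
[ 0.08037383 -0.20419336  2.20895598 -0.61424673  0.57956321 -0.63151556]
```

View pics/t8.png

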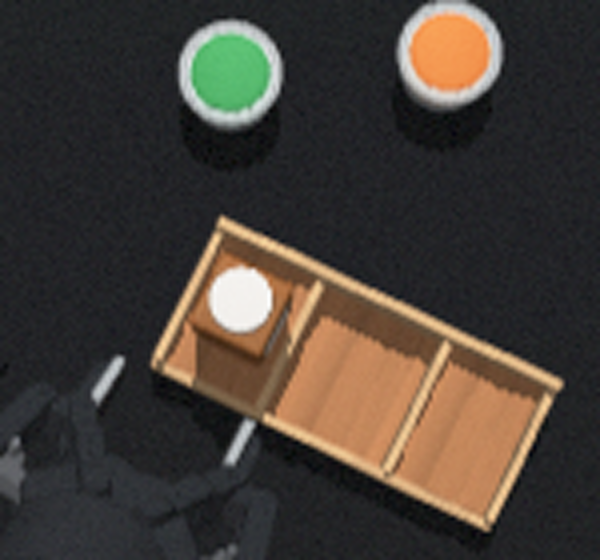

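The square bottle is upright in the left cell (white cap at crop (240, 300)). For the squeeze bottle, the candidates in the top view are black (125,165), white/grey (170,180), purple (212,193) and purple (140,213). The white one with grey cap and spout at (170,180) fits the description, and the enlarged crops confirm it.

```bash
python3 -m jog '{"hand":[0.4,0.4,0.4,0.4,0.4,0.4,0.4,0.4,0.4,0.4,0.4,0.4],"xyz":[[0.2,0.7,0.04],[0.2,0.7,0.04],[0.2,0.7,0.04],[0.2,0.7,0.04],[0.2,0.7,0.04],[0.2,0.7,0.04],[0.2,0.7,0.04],[0.2,0.7,0.04],[0.2,0.7,0.04],[0.2,0.7,0.04],[0.2,0.7,0.04],[0.18,0.67,0]],"turn":[[0.31,0.59,-0.09],[0.31,0.59,-0.09],[0.31,0.59,-0.09],[0.31,0.59,-0.09],[0.31,0.59,-0.09],[0.31,0.59,-0.09],[0.31,0.59,-0.09],[0.31,0.59,-0.09],[0.31,0.59,-0.09],[0.31,0.59,-0.09],[0.31,0.59,-0.09],[0.31,0.59,-0.09]]}' 
python3 -m jog '{"hand":[0.4],"xyz":[[0,0,0]],"turn":[[0,0,0]]}'>/dev/null
python3 - <<'E'
from h import *
plan(frame([0,0,-1],az(59.5)),[.6275,.318,.13])
im=manip.get_image("wrist");cv2.imwrite("pics/w9.png",im["pixels"][:,:,::-1])
for X in((.6275,.318,.092),(.6275,.318,0),(.6707,.2924,.09)):print(w2p(im,X))
s=manip.observe();print(s["joint_positions"])
E
```

```text
t: 14.25
tool_pos: [0.6288, 0.3187, 0.231]
orientation: [-1.529, 0.416, -0.42]
ft_force: [0.1, -0.8, 0.5]
grip_width: 0.0595
total xyz [-0.07 -0.03 -3.34] turn [0.01 0.05 0.  ] min rows 3.34
[281.46367482 196.67852472]
[281.7443161  177.76769426]
[281.44538304 244.82805491]
[ 0.32545374  0.34982443  1.49936767 -0.00318012  1.28914112 -0.71183044]
```

View pics/w9.png

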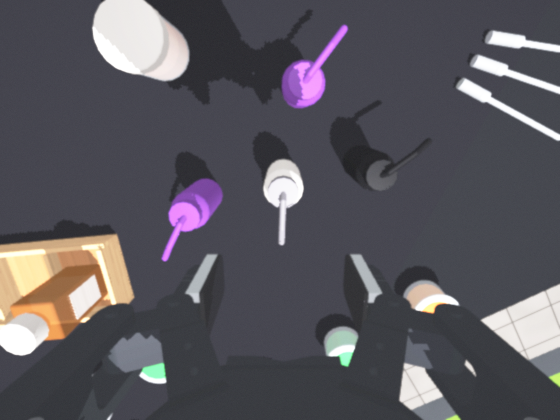

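Run:
```python
from h import *
im=manip.get_image("wrist")
crop(im,235,130,335,260,5,"w9c.png")
for p in((283.5,188),(284,191)): print(p2w(im,*p,.092))
print(p2w(im,282,242,.09))
```

```text
[0.62052735 0.3228054  0.092     ]
[0.62325326 0.32174443 0.092     ]
[0.66763243 0.29331675 0.09      ]
```

View pics/w9c.png

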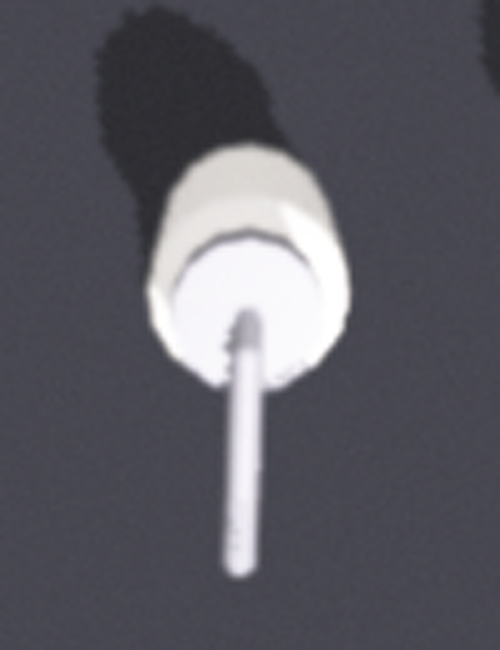

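```bash
python3 -m jog '{"hand":[0.4,0.4,0.4,0.4,0.4,0.4,0.4,0.4,0.4,0.4],"xyz":[[-0.09,0.03,-0.7],[0,0,-0.8],[0,0,-0.8],[0,0,-0.7],[0,0,-0.7],[0,0,-0.7],[0,0,-0.7],[0,0,-0.7],[0,0,-0.53],[0,0,0]],"turn":[[0,0.05,0],[0,0,0],[0,0,0],[0,0,0],[0,0,0],[0,0,0],[0,0,0],[0,0,0],[0,0,0],[0,0,0]]}' 
python3 -m jog '{"hand":[0.1,-0.1,-0.1,-1,-1,-1],"xyz":[[0,0,0],[0,0,0],[0,0,0],[0,0,0],[0,0,0],[0,0,0]],"turn":[[0,0,0],[0,0,0],[0,0,0],[0,0,0],[0,0,0],[0,0,0]]}'
python3 - <<'E'
from h import *
crop(manip.get_image("scene"),320,130,480,250,4,"s10.png")
print(manip.observe()["joint_positions"])
E
```

```text
t: 15.45
tool_pos: [0.6232, 0.3174, 0.0379]
orientation: [-1.534, 0.422, -0.415]
ft_force: [-0.3, 0.0, 0.4]
grip_width: 0.0597
t: 16.05
tool_pos: [0.6267, 0.319, 0.0428]
orientation: [-1.529, 0.416, -0.419]
ft_force: [-0.8, -0.1, 4.6]
grip_width: 0.0382
[ 3.27142775e-01  5.36479920e-01  1.60997937e+00 -7.93773215e-04
  9.92947683e-01 -7.10249655e-01]
```

View pics/s10.png

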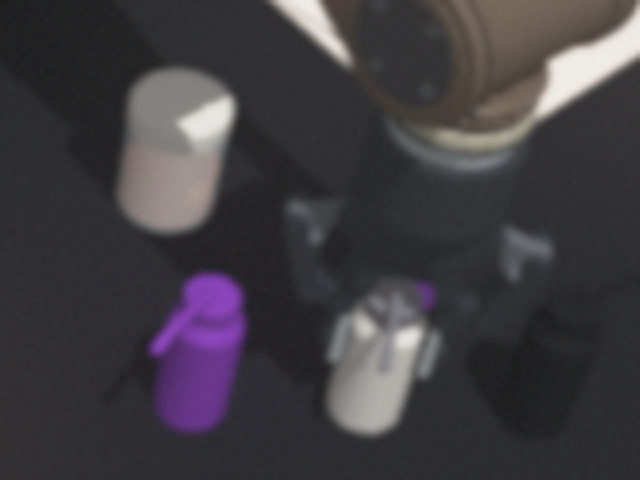

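```bash
python3 -m jog '{"hand":[-1,-1,-1,-1,-1,-1,-1,-1,-1,-1,-1,-1],"xyz":[[0,0,0.4],[0,0,0.7],[0,0,0.8],[0,0,0.8],[0,0,0.8],[0,0,0.8],[0,0,0.8],[0,0,0.6],[-0.08,-0.4,0],[-0.08,-0.4,0],[-0.08,-0.4,0],[-0.08,-0.4,0]],"turn":[[0,0,0],[0,0,0],[0,0,0],[0,0,0],[0,0,0],[0,0,0],[0,0,0],[0,0,-0.5],[0,0,-1],[0,0,-1],[0,0,-1],[0,0,-1]]}' 
python3 -m jog '{"hand":[-1,-1,-1,-1,-1,-1,-1,-1,-1,-1,-1,-1],"xyz":[[-0.08,-0.4,0],[-0.08,-0.4,0],[-0.08,-0.4,0],[-0.08,-0.4,0],[-0.08,-0.4,0],[-0.08,-0.4,0],[-0.08,-0.4,0],[-0.08,-0.4,0],[-0.08,-0.4,0],[-0.08,-0.4,0],[-0.08,-0.4,0],[-0.08,-0.4,0]],"turn":[[0,0,-1],[0,0,-1],[0,0,-1],[0,0,-1],[0,0,-1],[0,0,-1],[0,0,-1],[0,0,-1],[0,0,-1],[0,0,-1],[0,0,-1],[0,0,-1]]}' 
python3 -m jog '{"hand":[-1,-1,-1,-1,-1,-1,-1,-1,-1,-1,-1,-1],"xyz":[[-0.07,-0.4,0],[-0.07,-0.4,0],[-0.07,-0.4,0],[-0.07,-0.4,0],[-0.07,-0.4,0],[-0.07,-0.4,0],[-0.07,-0.4,0],[-0.07,-0.4,0],[-0.07,-0.4,0],[-0.07,-0.4,0],[-0.07,-0.4,0],[-0.07,-0.4,0]],"turn":[[0,0,-1],[0,0,-1],[0,0,-1],[0,0,-1],[0,0,-1],[0,0,-1],[0,0,-1],[0,0,-1],[0,0,-1],[0,0,-1],[0,0,-1],[0,0,-1]]}'
python3 - <<'E'
from h import *
plan(frame([0,0,-1],az(-114.9)),[.5505,-.0907,.214],8)
print(manip.observe()["joint_positions"])
E
```

```text
t: 17.3
tool_pos: [0.6153, 0.2701, 0.2114]
orientation: [-1.448, 0.726, -0.724]
ft_force: [0.2, 0.4, -1.7]
grip_width: 0.0387
t: 18.5
tool_pos: [0.5865, 0.1262, 0.2115]
orientation: [-0.991, 1.503, -1.501]
ft_force: [-0.5, -0.5, -1.4]
grip_width: 0.0381
t: 19.7
tool_pos: [0.5613, -0.0176, 0.2115]
orientation: [-0.129, 2.163, -2.16]
ft_force: [0.5, 0.7, -1.0]
grip_width: 0.0385
total xyz [-0.36 -2.44  0.08] turn [-0.02 -0.02 -6.33] min rows 6.33
per row [-0.045 -0.305  0.01 ] [-0.002 -0.002 -0.791]
[-2.12171818e-01  5.58290626e-02  1.87651788e+00  5.88470074e-04
  1.21124109e+00  1.24061469e+00]
```

```bash
python3 -m jog '{"hand":[-1,-1,-1,-1,-1,-1,-1,-1,-1,-1],"xyz":[[-0.04,-0.3,0.02],[-0.04,-0.3,0.02],[-0.04,-0.3,0.02],[-0.05,-0.3,0],[-0.05,-0.3,0],[-0.05,-0.3,0],[-0.05,-0.3,0],[-0.05,-0.3,0],[0,0,0],[0,0,0]],"turn":[[0,0,-0.8],[0,0,-0.8],[0,0,-0.8],[0,0,-0.8],[0,0,-0.8],[0,0,-0.8],[0,0,-0.8],[0,0,-0.7],[0,0,0],[0,0,0]]}'
python3 - <<'E'
from h import *
plan(frame([0,0,-1],az(-114.9)),[.5505,-.0907,.214],8)
t=manip.get_image("top"); s=manip.get_image("scene"); crop(s,190,110,330,280,3.5,"s11.png"); crop(t,260,130,400,270,4,"t11.png"); crop(manip.get_image("wrist"),0,0,560,420,1,"w11.png")
E
```

```text
t: 20.7
tool_pos: [0.5506, -0.0891, 0.2136]
orientation: [-0.43, -1.986, 1.984]
ft_force: [0.4, 0.3, -1.5]
grip_width: 0.0381
total xyz [-0.   -0.05  0.01] turn [-0.01 -0.01 -0.08] min rows 0.08
per row [-0.001 -0.007  0.002] [-0.002 -0.001 -0.01 ]
```

View pics/s11.png

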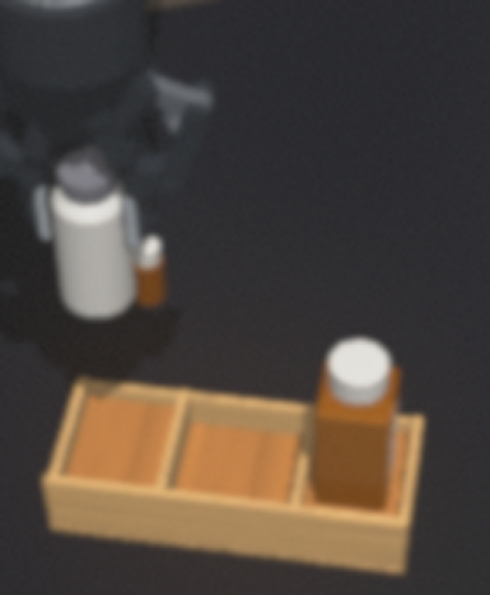

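View pics/t11.png

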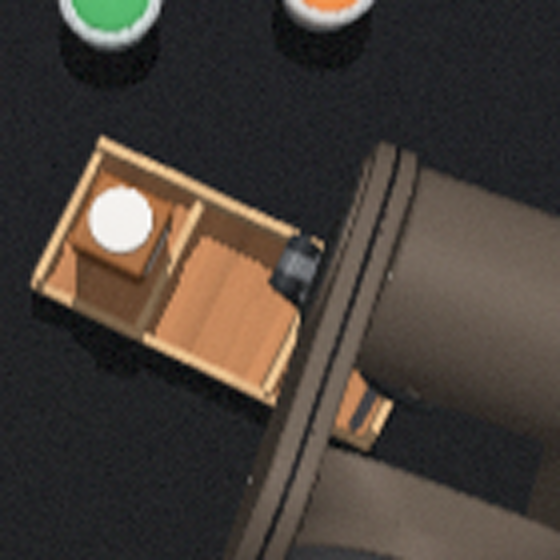

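View pics/w11.png

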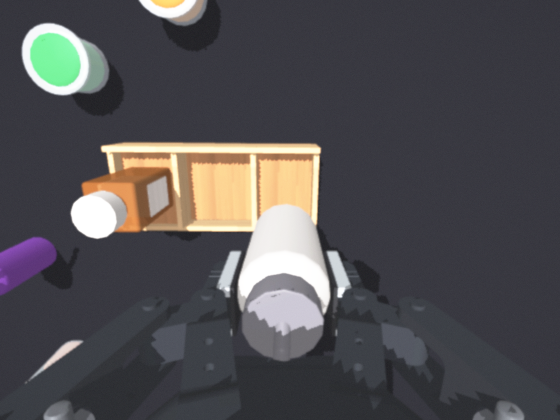

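```bash
python3 -m jog '{"hand":[-1,-1,-1,-1,-1,-1,-1,-1,-1],"xyz":[[0,-0.05,-0.4],[0,0,-0.6],[0,0,-0.7],[0,0,-0.7],[0,0,-0.7],[0,0,-0.7],[0,0,-0.4],[0,0,-0.29],[0,0,0]],"turn":[[0,0,0],[0,0,-0.08],[0,0,0],[0,0,0],[0,0,0],[0,0,0],[0,0,0],[0,0,0],[0,0,0]]}' 
python3 -m jog '{"hand":[-1,-1,-1],"xyz":[[0,0,-0.05],[0,0,-0.05],[0,0,0]],"turn":[[0,0,0],[0,0,0],[0,0,0]]}' | egrep "pos|force"
python3 - <<'E'
from h import *
t=manip.get_image("top"); s=manip.get_image("scene"); crop(s,190,110,330,280,3.5,"s12.png");crop(manip.get_image("wrist"),0,0,560,420,1,"w12.png")
E
```

```text
t: 21.75
tool_pos: [0.5502, -0.0904, 0.0778]
orientation: [-0.435, -1.981, 1.979]
ft_force: [-0.1, -0.1, -0.1]
grip_width: 0.0381
tool_pos: [0.5515, -0.091, 0.077]
ft_force: [0.0, 0.1, -1.3]
```

View pics/s12.png

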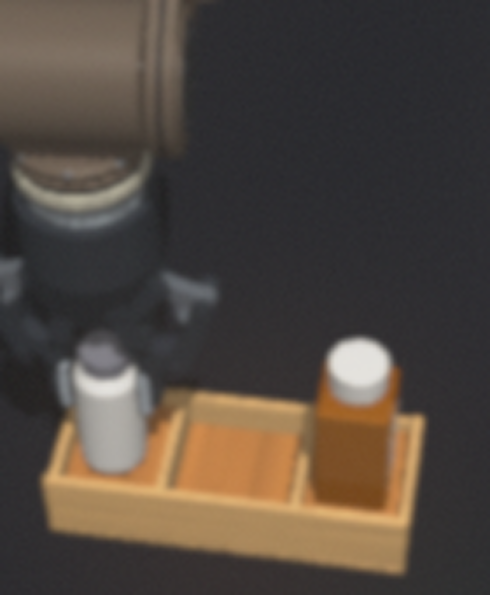

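View pics/w12.png

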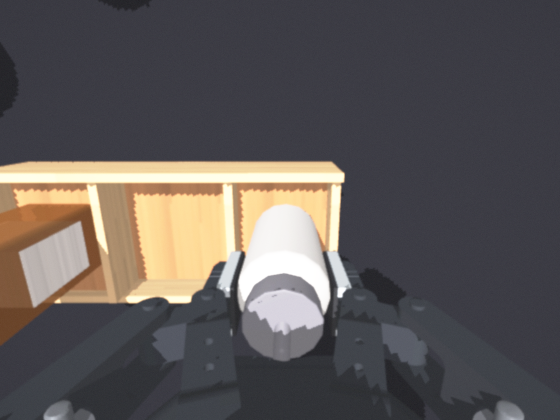

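```bash
python3 -m jog '{"hand":[-1,-1,-1],"xyz":[[0,0,-0.05],[0,0,-0.05],[0,0,0]],"turn":[[0,0,0],[0,0,0],[0,0,0]]}' | egrep "pos|force"
python3 -m jog '{"hand":[-1,-1,-1],"xyz":[[0,0,-0.04],[0,0,-0.04],[0,0,0]],"turn":[[0,0,0],[0,0,0],[0,0,0]]}' | egrep "pos|force"
```

```text
tool_pos: [0.5508, -0.0907, 0.0729]
ft_force: [0.3, -0.6, -2.4]
tool_pos: [0.5508, -0.0907, 0.0705]
ft_force: [-0.5, 0.2, -1.7]
```

```bash
python3 -m jog '{"hand":[-1,-1,-1],"xyz":[[0,0,-0.04],[0,0,-0.04],[0,0,0]],"turn":[[0,0,0],[0,0,0],[0,0,0]]}' | egrep "pos|force"
```

```text
tool_pos: [0.5509, -0.0907, 0.0682]
ft_force: [0.3, 0.5, -1.1]
```

```bash
python3 -m jog '{"hand":[-1,-1,-1],"xyz":[[0,0,-0.04],[0,0,-0.04],[0,0,0]],"turn":[[0,0,0],[0,0,0],[0,0,0]]}' | egrep "pos|force"
```

```text
tool_pos: [0.5511, -0.0908, 0.066]
ft_force: [-0.1, 0.2, -1.2]
```

```bash
python3 -m jog '{"hand":[-1,-1,-1],"xyz":[[0,0,-0.04],[0,0,-0.04],[0,0,0]],"turn":[[0,0,0],[0,0,0],[0,0,0]]}' | egrep "pos|force"
```

```text
tool_pos: [0.5516, -0.091, 0.065]
ft_force: [-2.0, -0.1, 5.7]
```

```bash
python3 -m jog '{"hand":[-1,-0.08,-0.04,0,0.05,0.1,0.2,0.3,0.3],"xyz":[[0,0,0.01],[0,0,0],[0,0,0],[0,0,0],[0,0,0],[0,0,0],[0,0,0],[0,0,0],[0,0,0]],"turn":[[0,0,0],[0,0,0],[0,0,0],[0,0,0],[0,0,0],[0,0,0],[0,0,0],[0,0,0],[0,0,0]]}'
python3 - <<'E'
from h import *
s=manip.get_image("scene"); crop(s,190,110,330,280,3.5,"s13.png");crop(manip.get_image("wrist"),0,0,560,420,1,"w13.png")
E
```

```text
t: 24.6
tool_pos: [0.551, -0.0908, 0.0639]
orientation: [-0.438, -1.981, 1.98]
ft_force: [-0.2, 0.1, 1.0]
grip_width: 0.0554
```

View pics/s13.png

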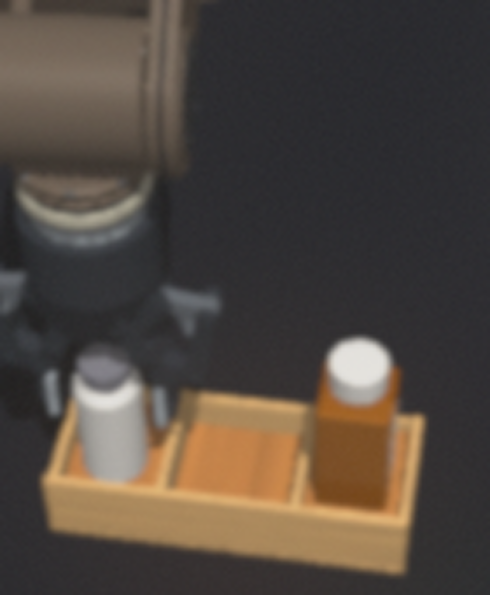

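View pics/w13.png

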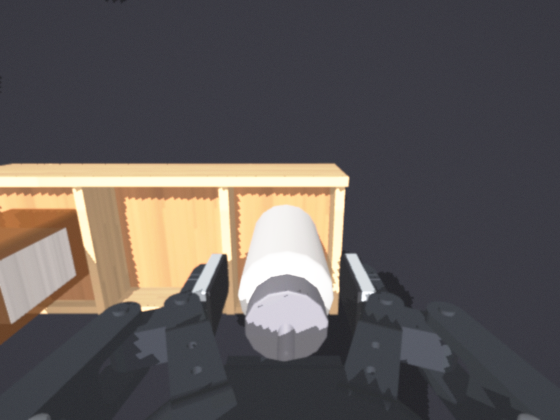

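```bash
python3 -m jog '{"hand":[0.3,0.3,0.3,0.3,0.3,0.3,0.3,0.3,0.3],"xyz":[[0,0,0.3],[0,0,0.6],[0,0,0.8],[0,0,0.9],[0,0,0.9],[0,0,0.9],[0,0,0.9],[0,0,0.4],[0,0,0]],"turn":[[0,0,0],[0,0,0],[0,0,0],[0,0,0],[0,0,0],[0,0,0],[0,0,0],[0,0,0],[0,0,0]]}'
python3 - <<'E'
from h import *
plan(frame([0,0,-1],az(-24.9)),[.4445,.2745,.21],18)
s=manip.get_image("scene"); crop(s,190,110,330,280,3.5,"s14.png");crop(manip.get_image("wrist"),0,0,560,420,1,"w14.png")
E
```

```text
t: 25.6
tool_pos: [0.5522, -0.0912, 0.2377]
orientation: [-0.443, -1.982, 1.983]
ft_force: [0.4, 0.8, 0.0]
grip_width: 0.0554
total xyz [-3.59 12.19 -0.92] turn [-0.03  0.05 18.01] min rows 18.01
per row [-0.199  0.677 -0.051] [-0.002  0.003  1.   ]
```

View pics/w14.png

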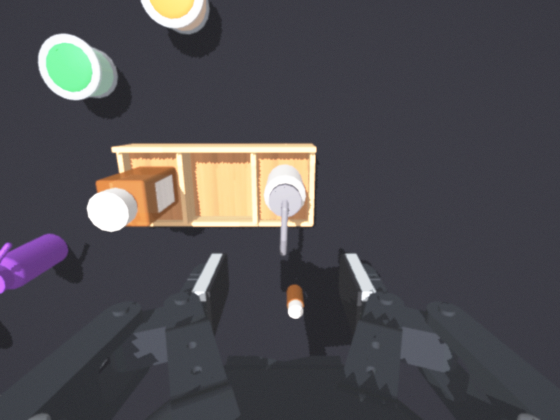

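```bash
python3 -m jog '{"hand":[1,1,1,1,1,1,1,1,1],"xyz":[[-0.2,0.68,0],[-0.2,0.68,0],[-0.2,0.68,0],[-0.2,0.68,0],[-0.2,0.68,0],[-0.2,0.68,0],[-0.2,0.68,0],[-0.2,0.68,0],[-0.2,0.68,0]],"turn":[[0,0,1],[0,0,1],[0,0,1],[0,0,1],[0,0,1],[0,0,1],[0,0,1],[0,0,1],[0,0,1]]}'
python3 -m jog '{"hand":[1,1,1,1,1,1,1,1,1,1],"xyz":[[-0.2,0.68,-0.1],[-0.2,0.68,-0.1],[-0.2,0.68,-0.1],[-0.2,0.68,-0.1],[-0.2,0.68,-0.1],[-0.2,0.68,-0.1],[-0.2,0.68,-0.1],[-0.2,0.68,-0.1],[-0.2,0.68,-0.1],[0,0,0]],"turn":[[0,0,1],[0,0,1],[0,0,1],[0,0,1],[0,0,1],[0,0,1],[0,0,1],[0,0,1],[0,0,1],[0,0,0]]}'
python3 - <<'E'
from h import *
print(manip.observe()["joint_positions"])
plan(frame([0,0,-1],az(-24.9)),[.4445,.2745,.051])
im=manip.get_image("wrist");crop(im,0,0,560,420,1,"w15.png")
for X in((.4445,.2745,.08),(.4445,.2745,0)):print(w2p(im,X))
E
```

```text
t: 26.6
tool_pos: [0.4955, 0.0936, 0.2324]
orientation: [-0.368, 2.032, -2.03]
ft_force: [0.2, 1.0, 0.0]
grip_width: 0.0849
t: 27.6
tool_pos: [0.4409, 0.2774, 0.205]
orientation: [-0.979, 1.523, -1.52]
ft_force: [-0.8, -0.5, 0.0]
grip_width: 0.0854
[ 3.66397991e-01 -2.87195071e-02  1.97440053e+00  7.31722946e-04
  1.20170444e+00  7.98341957e-01]
total xyz [ 0.12 -0.1  -5.13] turn [ 0.02 -0.06 -0.03] min rows 5.13
[289.71185705 202.28309522]
[288.54699896 183.67684854]
```

View pics/w15.png

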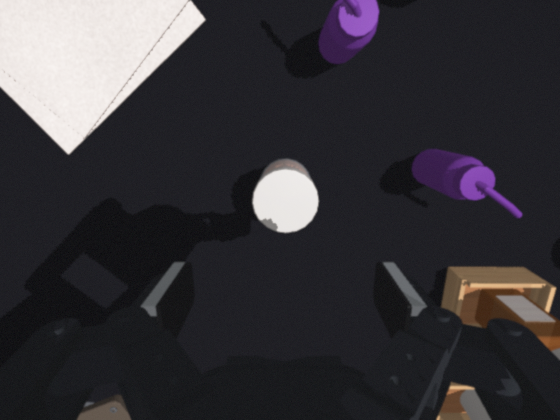

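```bash
python3 -m jog '{"hand":[1,1,1,1,1,1,1,1,1],"xyz":[[0.06,-0.05,-0.5],[0,0,-0.7],[0,0,-0.7],[0,0,-0.7],[0,0,-0.7],[0,0,-0.7],[0,0,-0.6],[0,0,-0.53],[0,0,0]],"turn":[[0,-0.05,0],[0,0,0],[0,0,0],[0,0,0],[0,0,0],[0,0,0],[0,0,0],[0,0,0],[0,0,0]]}'
python3 -m jog '{"hand":[0.6,0.45,0.4,0.3,-1,-1,-1],"xyz":[[0,0,0],[0,0,0],[0,0,0],[0,0,0],[0,0,0],[0,0,0],[0,0,0]],"turn":[[0,0,0],[0,0,0],[0,0,0],[0,0,0],[0,0,0],[0,0,0],[0,0,0]]}'
python3 - <<'E'
from h import *
crop(manip.get_image("scene"),300,100,460,220,4,"s16.png")
E
```

```text
t: 28.55
tool_pos: [0.4426, 0.273, 0.0508]
orientation: [-0.973, 1.524, -1.526]
ft_force: [-1.2, -1.1, -0.8]
grip_width: 0.0854
t: 29.25
tool_pos: [0.4458, 0.2754, 0.0555]
orientation: [-0.965, 1.518, -1.523]
ft_force: [-1.7, 0.2, 5.6]
grip_width: 0.0582
```

View pics/s16.png

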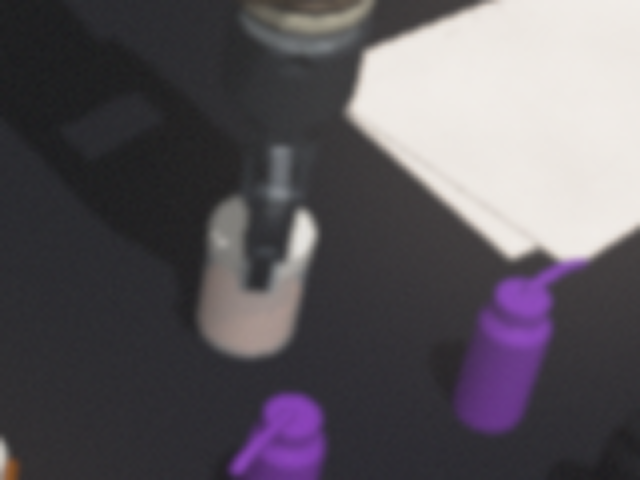

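```bash
python3 -m jog '{"hand":[-1,-1,-1,-1,-1,-1,-1,-1,-1,-1],"xyz":[[0,0,0.3],[0,0,0.6],[0,0,0.8],[0,0,0.8],[0,0,0.8],[0,0,0.8],[0,0,0.8],[0,0,0.5],[0,0,0.2],[0,0,0]],"turn":[[0,0,0],[0,0,0],[0,0,0],[0,0,0],[0,0,0],[0,0,0],[0,0,0],[0,0,0],[0,0,0],[0,0,0]]}'
python3 - <<'E'
from h import *
plan(frame([0,0,-1],az(-24.9)),[.5812,-.0245,.21],16)
E
```

```text
t: 30.3
tool_pos: [0.4449, 0.2749, 0.2224]
orientation: [-0.967, 1.519, -1.523]
ft_force: [0.0, -0.5, -2.2]
grip_width: 0.0581
total xyz [ 4.54 -9.98 -0.41] turn [-0.    0.05  0.01] min rows 9.98
per row [ 0.284 -0.624 -0.026] [-0.     0.003  0.001]
```

```bash
python3 -m jog '{"hand":[-1,-1,-1,-1,-1,-1,-1,-1,-1,-1],"xyz":[[0.28,-0.62,0],[0.28,-0.62,0],[0.28,-0.62,0],[0.28,-0.62,0],[0.28,-0.62,0],[0.28,-0.62,0],[0.28,-0.62,0],[0.28,-0.62,0],[0.28,-0.62,0],[0.28,-0.62,0]],"turn":[[0,0,0],[0,0,0],[0,0,0],[0,0,0],[0,0,0],[0,0,0],[0,0,0],[0,0,0],[0,0,0],[0,0,0]]}'
python3 -m jog '{"hand":[-1,-1,-1,-1,-1,-1,-1,-1],"xyz":[[0.29,-0.63,0],[0.29,-0.63,0],[0.29,-0.63,0],[0.29,-0.63,0],[0.29,-0.63,0],[0.29,-0.63,0],[0,0,0],[0,0,0]],"turn":[[0,0,0],[0,0,0],[0,0,0],[0,0,0],[0,0,0],[0,0,0],[0,0,0],[0,0,0]]}'
python3 - <<'E'
from h import *
plan(frame([0,0,-1],az(-24.9)),[.5812,-.0245,.21])
s=manip.get_image("scene"); crop(s,190,110,330,280,3.5,"s17.png");crop(manip.get_image("wrist"),0,0,560,420,1,"w17.png");crop(manip.get_image("top"),260,130,400,270,4,"t17.png")
E
```

```text
t: 31.3
tool_pos: [0.5281, 0.0881, 0.2197]
orientation: [-0.971, 1.522, -1.522]
ft_force: [0.5, 0.3, -0.9]
grip_width: 0.0583
t: 32.1
tool_pos: [0.5806, -0.0247, 0.2208]
orientation: [-0.968, 1.522, -1.523]
ft_force: [0.8, 0.5, -0.7]
grip_width: 0.0577
total xyz [ 0.02  0.01 -0.36] turn [-0.01  0.02  0.02] min rows 0.36
```

View pics/s17.png

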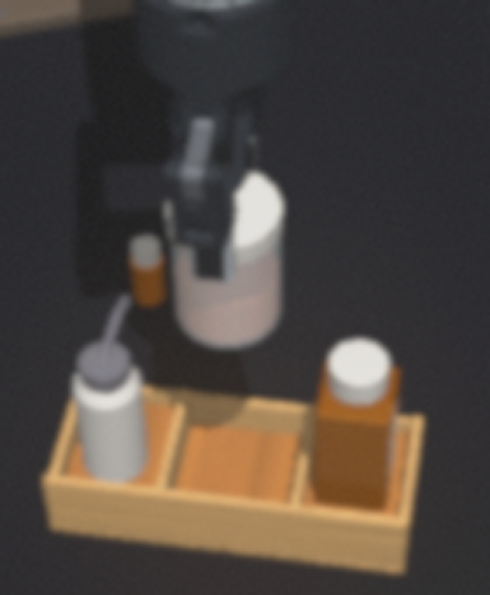

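View pics/w17.png

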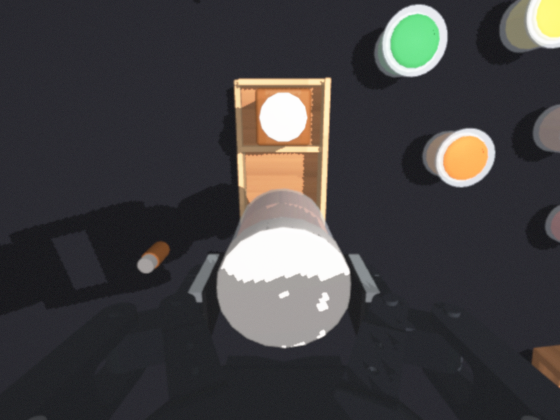

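View pics/t17.png

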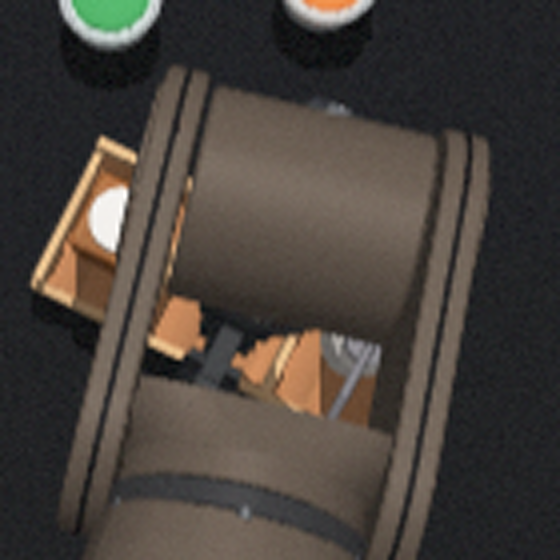

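```bash
python3 -c "
from h import *
im=manip.get_image('wrist');c=-im['R'].T@im['t'];s=manip.observe();print(c-s['tool_pos'],(c-s['tool_pos'])@az(65.1))"
python3 -m jog '{"hand":[-1,-1,-1,-1,-1,-1,-1,-1,-1],"xyz":[[0.02,0.01,-0.4],[0,0,-0.6],[0,0,-0.6],[0,0,-0.6],[0,0,-0.6],[0,0,-0.5],[0,0,-0.4],[0,0,-0.2],[0,0,0]],"turn":[[0,0,0],[0,0,0],[0,0,0],[0,0,0],[0,0,0],[0,0,0],[0,0,0],[0,0,0],[0,0,0]]}'
python3 - <<'E'
from h import *
s=manip.get_image("scene"); crop(s,190,110,330,280,3.5,"s18.png");crop(manip.get_image("wrist"),0,0,560,420,1,"w18.png")
E
```

```text
[0.02927061 0.06660706 0.14333355] 0.07273950564277094
t: 33.2
tool_pos: [0.5811, -0.024, 0.104]
orientation: [-0.969, 1.521, -1.522]
ft_force: [0.7, -0.1, -1.1]
grip_width: 0.0584
```

View pics/s18.png

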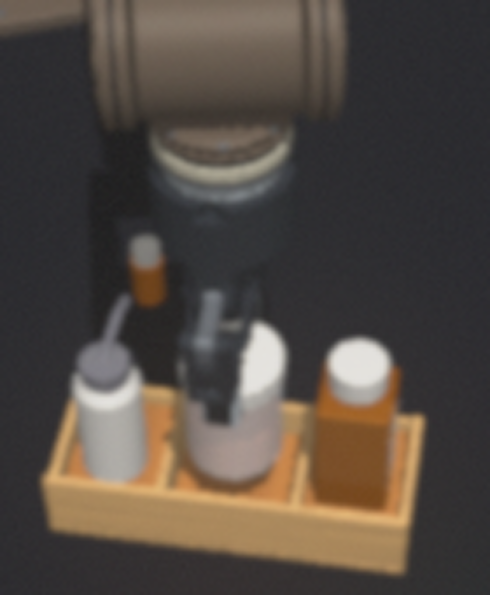

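View pics/w18.png

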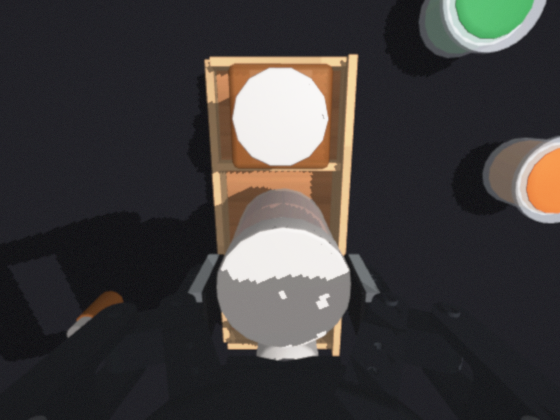

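```bash
python3 -m jog '{"hand":[-1,-1,-1,-1,-1],"xyz":[[0,0,-0.12],[0,0,-0.12],[0,0,-0.12],[0,0,-0.08],[0,0,0]],"turn":[[0,0,0],[0,0,0],[0,0,0],[0,0,0],[0,0,0]]}' | egrep "pos|force"
```

```text
tool_pos: [0.5812, -0.0241, 0.0912]
ft_force: [-0.7, -0.1, -1.5]
```

```bash
python3 -m jog '{"hand":[-1,-1,-1],"xyz":[[0,0,-0.05],[0,0,-0.05],[0,0,0]],"turn":[[0,0,0],[0,0,0],[0,0,0]]}' | egrep "pos|force"
```

```text
tool_pos: [0.5815, -0.0242, 0.0886]
ft_force: [0.7, -0.2, -0.9]
```

```bash
python3 -m jog '{"hand":[-1,-1,-1],"xyz":[[0,0,-0.04],[0,0,-0.04],[0,0,0]],"turn":[[0,0,0],[0,0,0],[0,0,0]]}' | egrep "pos|force"
```

```text
tool_pos: [0.5815, -0.0242, 0.0862]
ft_force: [-0.4, -0.2, -1.8]
```

```bash
python3 -m jog '{"hand":[-1,-1,-1],"xyz":[[0,0,-0.04],[0,0,-0.04],[0,0,0]],"turn":[[0,0,0],[0,0,0],[0,0,0]]}' | egrep "pos|force"
```

```text
tool_pos: [0.5815, -0.0241, 0.0838]
ft_force: [0.8, 0.1, -1.9]
```

```bash
python3 -m jog '{"hand":[-1,-1,-1],"xyz":[[0,0,-0.04],[0,0,-0.04],[0,0,0]],"turn":[[0,0,0],[0,0,0],[0,0,0]]}' | egrep "pos|force"
```

```text
tool_pos: [0.5814, -0.0242, 0.0813]
ft_force: [-0.0, -0.1, -1.7]
```

```bash
python3 -m jog '{"hand":[-1,-1,-1],"xyz":[[0,0,-0.04],[0,0,-0.04],[0,0,0]],"turn":[[0,0,0],[0,0,0],[0,0,0]]}' | egrep "pos|force"
```

```text
tool_pos: [0.5814, -0.0242, 0.079]
ft_force: [0.7, -0.1, -1.3]
```

```bash
python3 -m jog '{"hand":[-1,-1,-1],"xyz":[[0,0,-0.04],[0,0,-0.04],[0,0,0]],"turn":[[0,0,0],[0,0,0],[0,0,0]]}' | egrep "pos|force"
```

```text
tool_pos: [0.5815, -0.0242, 0.0766]
ft_force: [-0.2, -0.9, -1.3]
```

```bash
python3 -m jog '{"hand":[-1,-1,-1],"xyz":[[0,0,-0.03],[0,0,-0.03],[0,0,0]],"turn":[[0,0,0],[0,0,0],[0,0,0]]}' | egrep "pos|force"
```

```text
tool_pos: [0.5815, -0.0242, 0.0749]
ft_force: [0.2, 0.4, -2.2]
```

```bash
python3 -m jog '{"hand":[-1,-1,-1],"xyz":[[0,0,-0.04],[0,0,-0.04],[0,0,0]],"turn":[[0,0,0],[0,0,0],[0,0,0]]}' | egrep "pos|force"
```

```text
tool_pos: [0.5814, -0.0242, 0.0724]
ft_force: [0.5, -0.1, -2.2]
```

```bash
python3 -m jog '{"hand":[-1,-1,-1],"xyz":[[0,0,-0.03],[0,0,-0.03],[0,0,0]],"turn":[[0,0,0],[0,0,0],[0,0,0]]}' | egrep "pos|force"
```

```text
tool_pos: [0.5815, -0.0242, 0.0707]
ft_force: [-0.6, 0.0, -2.0]
```

```bash
python3 -m jog '{"hand":[-1,-1,-1],"xyz":[[0,0,-0.04],[0,0,-0.03],[0,0,0]],"turn":[[0,0,0],[0,0,0],[0,0,0]]}' | egrep "pos|force"
```

```text
tool_pos: [0.5815, -0.0242, 0.0685]
ft_force: [-0.0, 0.2, -1.1]
```

```bash
python3 -m jog '{"hand":[-1,-1,-1],"xyz":[[0,0,-0.03],[0,0,-0.03],[0,0,0]],"turn":[[0,0,0],[0,0,0],[0,0,0]]}' | egrep "pos|force"
```

```text
tool_pos: [0.5815, -0.0242, 0.0667]
ft_force: [-1.4, 0.5, -2.4]
```

```bash
python3 -m jog '{"hand":[-1,-1,-1],"xyz":[[0,0,-0.04],[0,0,-0.03],[0,0,0]],"turn":[[0,0,0],[0,0,0],[0,0,0]]}' | egrep "pos|force"
```

```text
tool_pos: [0.5815, -0.0242, 0.0646]
ft_force: [0.7, -0.0, -1.6]
```

```bash
python3 -m jog '{"hand":[-1,-1,-1],"xyz":[[0,0,-0.03],[0,0,-0.02],[0,0,0]],"turn":[[0,0,0],[0,0,0],[0,0,0]]}' | egrep "pos|force"
```

```text
tool_pos: [0.5818, -0.0242, 0.0638]
ft_force: [-1.2, 0.2, 1.1]
```

Contact is starting at a base height of about 8 mm. Confirming with 1 mm more.

```bash
python3 -m jog '{"hand":[-1,-1,-1],"xyz":[[0,0,-0.02],[0,0,-0.02],[0,0,0]],"turn":[[0,0,0],[0,0,0],[0,0,0]]}' | egrep "pos|force"
python3 - <<'E'
from h import *
s=manip.get_image("scene"); crop(s,190,110,330,280,3.5,"s19.png")
E
```

```text
tool_pos: [0.5819, -0.0242, 0.063]
ft_force: [-3.5, 0.6, 5.4]
```

View pics/s19.png

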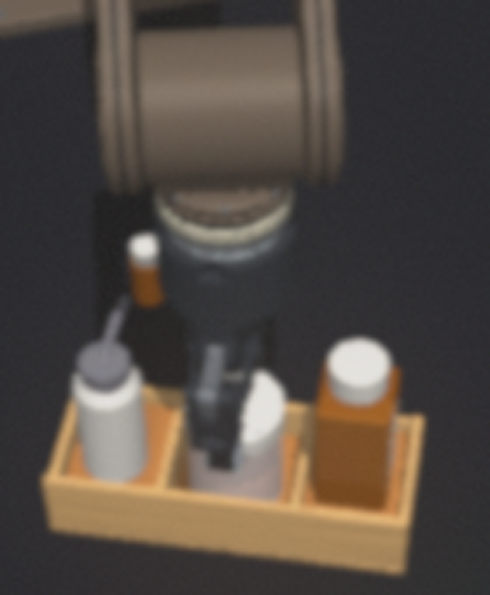

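```bash
python3 -m jog '{"hand":[-1,0.4,0.45,0.5,0.55,0.6,0.7,0.8,0.8],"xyz":[[0,0,0.01],[0,0,0],[0,0,0],[0,0,0],[0,0,0],[0,0,0],[0,0,0],[0,0,0],[0,0,0]],"turn":[[0,0,0],[0,0,0],[0,0,0],[0,0,0],[0,0,0],[0,0,0],[0,0,0],[0,0,0],[0,0,0]]}'
python3 -m jog '{"hand":[0.8,0.8,0.8,0.8],"xyz":[[0,0,0.1],[0,0,0.1],[0,0,0.2],[0,0,0.3]],"turn":[[0,0,0],[0,0,0],[0,0,0],[0,0,0]]}'
python3 - <<'E'
from h import *
s=manip.get_image("scene"); crop(s,190,110,330,280,3.5,"s20.png");crop(manip.get_image("wrist"),0,0,560,420,1,"w20.png")
E
```

```text
t: 38.95
tool_pos: [0.5817, -0.0242, 0.0625]
orientation: [-0.967, 1.519, -1.523]
ft_force: [0.1, -0.2, 0.0]
grip_width: 0.0765
t: 39.35
tool_pos: [0.5813, -0.0241, 0.0837]
orientation: [-0.968, 1.52, -1.523]
ft_force: [-0.2, 0.5, -0.3]
grip_width: 0.0768
```

View pics/s20.png

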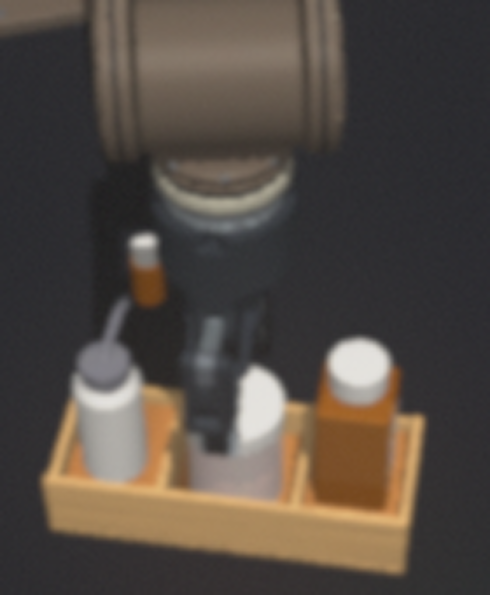

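View pics/w20.png

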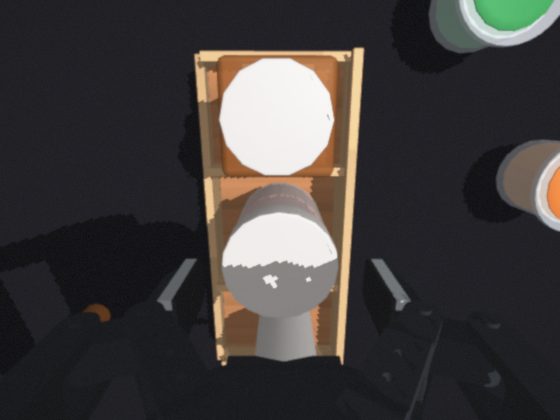

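The jar is released and standing. Raising clear, then moving aside for a full check.

```bash
python3 -m jog '{"hand":[0.8,0.8,0.8,0.8,0.8,0.8,0.8,0.8,0.8],"xyz":[[0,0,0.5],[0,0,0.8],[0,0,0.8],[0,0,0.8],[0,0,0.9],[0,0,0.9],[0,0,0.9],[0,0,0.9],[0,0,0.4]],"turn":[[0,0,0],[0,0,0],[0,0,0],[0,0,0],[0,0,0],[0,0,0],[0,0,0],[0,0,0],[0,0,0]]}'
python3 -m jog '{"hand":[0.8,0.8,0.8,0.8,0.8,0.8,0.8,0.8,0.8,0.8],"xyz":[[-0.3,0.8,0],[-0.3,0.8,0],[-0.3,0.8,0],[-0.3,0.8,0],[-0.3,0.8,0],[-0.3,0.8,0],[-0.2,0.8,0],[-0.2,0.8,0],[0,0.3,0],[0,0,0]],"turn":[[0,0,0],[0,0,0],[0,0,0],[0,0,0],[0,0,0],[0,0,0],[0,0,0],[0,0,0],[0,0,0],[0,0,0]]}'
python3 - <<'E'
from h import *
s=manip.get_image("scene"); t=manip.get_image("top");crop(s,180,140,340,290,4,"s21.png");crop(t,250,90,390,300,2.8,"t21.png")
E
```

```text
t: 40.35
tool_pos: [0.5826, -0.0244, 0.2948]
orientation: [-0.963, 1.515, -1.526]
ft_force: [0.4, -0.8, 0.6]
grip_width: 0.077
t: 41.35
tool_pos: [0.5154, 0.1775, 0.2902]
orientation: [-0.969, 1.518, -1.522]
ft_force: [0.3, -0.2, 1.0]
grip_width: 0.077
```

View pics/s21.png

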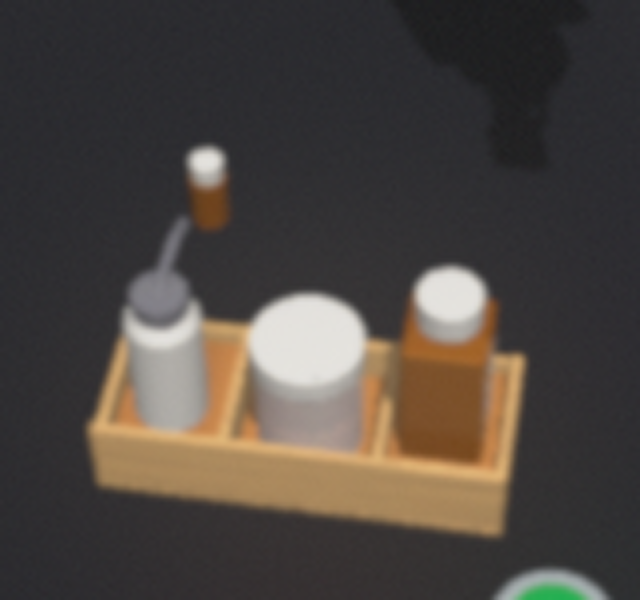

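View pics/t21.png

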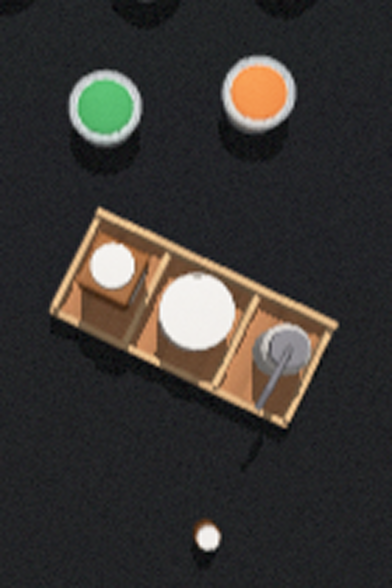

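Run:
```python
from h import *
s=manip.get_image("scene"); t=manip.get_image("top")
def tr(X):
    d=X-np.array([.5812,-.0245,0]);return np.round([d@az(-24.9),d@az(65.1),X[2]],4)
print("bottle cap",tr(tri(t,(290,185),s,(292.5,213.2))))
print("jar lid",tr(tri(t,(320.7,201.4),s,(257,225.5))))
c=p2w(t,353.6,215,.114);e=p2w(t,343.6,235.7,.112)
print("sq cap",tr(c),tr(tri(t,(353.6,215),s,(220,213.3))),"tip",tr(e), "spout az err",np.degrees(np.arctan2(e[1]-c[1],e[0]-c[0]))-155.1)
```

```text
bottle cap [0.0011 0.0729 0.1365]
jar lid [0.002  0.0005 0.0869]
sq cap [ 0.0045 -0.0755  0.114 ] [ 0.0042 -0.0741  0.1144] tip [-0.0442 -0.0756  0.112 ] spout az err 0.12972474175487037
```

All within limits. Handing in.

```bash
python3 -c "
from station import manip
print(manip.hand_in())"
```

```text
the job is handed in; nothing more can be done
None
```

The tray is packed and I handed the job in at about 41 s of the 72 s allowed. `hand_in` reports no verdict.

- **Square bottle:** I gripped it tilted, turned it upright and lowered it into the left cell, letting go after touch at about 12 N.
- **Spouted bottle:** I picked the white one with the grey spout and put it in the right cell, letting go at about 7 N.
- **Jar:** it went into the middle cell, letting go at about 7 N.

The last camera check, with the arm moved clear, gave these positions in the tray frame. It used my own estimate of where the tray is, and the camera calibration is good to about 2 mm.

| Thing | x (mm) | y (mm) | Height measured (mm) |
|---|---|---|---|
| Square bottle cap | 1 | 73 | 136.5 |
| Jar lid | 2 | 0.5 | 87 |
| Squeeze bottle cap | 4 | -75 | 114 |

- **Upright and on the floor:** all three looked upright in both views, though I did not measure the tilt angles. The heights fit each one standing on its cell floor.
- **Spout:** it points within 1° of straight out over the low front, with its tip at x = -44 mm.
- **Bystanders:** the two sample cups and the vial looked untouched in the pictures, but I did not measure their positions again.

No check failed. The one disagreement was that the camera views differed by 3 to 5 mm on where the squeeze bottle and jar stood before picking, so I aimed between them. Both grips held.

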